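# Put up the viewing glass for the night

## Robot

A 7-joint arm with a two-finger parallel gripper is mounted at the origin on the work surface. World frame = base frame: x ahead of the robot, y to its left, z up, the work surface at z = 0. Lengths are in mm, angles in rad, forces in N, time in s.
With the tool pointing down it reaches from about 425 to 875 mm from the base axis. Payload 4.7 kg.
Tool frame: the origin (TCP) lies where the fingers leave the gripper's body, on its centre line; the fingertips stand 70 mm ahead of it and the grasp point (between the pads) lies 51 mm ahead of it (robot.finger_overhang is the x of the fingertips in the tool frame, in mm); x points along the fingers, y is the direction in which the jaws open and shut, and the axes are right-handed (so a half turn about x gives the same grasp; the last joint's range is limited). The gripper opens to 87 mm and grips with 3 to 60 N. Pads are 19 mm wide; open, the fingers measure 117 mm over their backs; the gripper's body (75 mm by 190 mm) begins 51 mm behind the grasp point.
Start: joints at [1.24, 0.321, -0.07, 1.45, 0.023, 1.371, -0.057], TCP at [219.687, -611.765, 292.287] pointing down, gripper open.
Joint ranges: [-2.86, 2.86], [-0.3, 2.09], [-1.38, 1.24], [0.06, 2.45], [-1.56, 4.7], [0.09, 2.05], [-2.69, 2.69]. Speed limits (rad/s): [2.57, 2.57, 3.14, 3.14, 3.14, 3.14, 3.14].

## Interface

Orientations are given as a 3x3 rotation matrix whose columns are the frame's x, y, z axes.
In Python, from rig import telemetry, get_image, camera_info, job, robot gives the robot as it stands.
- The arm moves only by the tool step_arm, never from a script. Its argument "motion" is a list of rows, each a list of 3 entries, a list of its own where there are three numbers: the turn, a rotation vector about the tool's x, y, z in rad, then the shift along the tool's x, y, z in mm, then the finger opening in mm, from 0 to 87. A call has 1 to 8 rows; each row is the pose to reach, as a shift and turn from the pose commanded when the call began, along the tool's axes at that moment; what a row does not reach only later rows make up. A row lasts 1/8 s, in which the tool goes at most 62.5 mm and 10.7 degrees, less where a joint would pass 70% of its speed; a pose out of reach is approached as far as the arm can. A call with a gripper value outside its range is refused whole. The fingers move at their own pace and stop on an object; "force" is the grip in N (left out, the last holds). Time passes only in rows, so rows that repeat a pose let the fingers close. It gives the time, the measured TCP pose, the force and the opening at its end, in the units of the state.
- telemetry.observe(): the state, without advancing time (a new reading comes with each control period).
- get_image(name): name is "side" or "top" or "wrist"; returns the picture (384x512x3 uint8, red, green, blue); there is no depth.
- camera_info(name): a dict with "vfov" (degrees; the focal length in pixels is half the picture's height over the tangent of half this angle, whatever the lens; pixels are square), "cx", "cy" (the principal point, pixels), "dist" ([k1, k2, p1, p2, k3] as OpenCV has them; the pictures are not rectified), "origin" and "orientation" of the camera in the world. Camera axes: x right, y down, z forward; pixel columns grow to the right and rows downward; lengths in mm; the calibration is good to about 2 mm. A picture is of the moment at which its call begins: read the wrist's pose just before it. camera_info takes no time and is no camera call; for the wrist camera it gives the pose at the moment of the call.
- job.close_job(): hands the job in, once; it reports no verdict.
The state is a dict: "time_s": time; "q": joint angles; "qd": joint speeds; "joint_efforts": joint torques, N m; "tcp_pos": TCP position; "eef_rot": TCP orientation; "force": force on the tool from outside, world axes, zero at the start; "wrist_torque": the same for the moment, N m; "grip_width": opening from 0.0 (shut) to 1.0 (fully open).
Only numpy, scipy, OpenCV 4.12 (cv2) and the standard library are available. Lean on these libraries where they do the work, as an engineer would, in place of code of your own. Each camera call takes 0.05 s, during which the arm holds its last target.

## Task

Put the viewing glass up for the night: stand the loupe upright on the middle of its round felt pad and cover it with the eight-sided dust cup, turned over so that it stands mouth-down flat on the pad with the loupe inside. Also take the ground-glass screen out of the lamp viewer and lean it in the wooden rack, foot on the board behind the front ledge and back against the cross bar, tilted about 20 degrees from upright. Set the loupe and screen down without dropping them, do not lay the loupe over, and leave the other things on the bench where they are.

Things in the scene. Friction and masses are not known exactly. Their poses are not given: they have to be found in the camera images.
- cup: Dust cup, cream bakelite: straight eight-sided pot, open at one end, 66 mm across flats (73 over corners), 90 high, walls 4, floor 6; 0.13 kg. Starts mouth-up on the bench. Origin: centre of the floor's outside; z runs from floor to mouth (up at the start, down at the end); x, and every 45 degrees on from it about z, is square to a flat. It lies steadily on a flat, axis 33 mm above the bench.
- loupe: Stand loupe of jade green glass with a black eyepiece, round, 60 mm high; foot 40 mm across for the lowest 10 mm, then 34 mm across up to the eyepiece (33 mm across, the top 14 mm); 0.09 kg. It stands upright on the bench. Origin: centre of its underside; z up.
- pad: Round grey felt pad, 120 mm across, 3 mm thick, fixed to the bench. Origin: centre of its underside, on the bench top; z up.
- screen: Ground-glass screen: flat pale pane in a metal frame, 120 mm wide, 140 high, 10 thick, 0.26 kg. Starts upright in the viewer's slot and lifts straight up out of it. Origin: centre of its lower edge; z along its height, y along its width, x through its thickness. Front and back are alike.
- screen_top (a point): Centre of the upper edge of the screen.
- viewer: Lamp viewer, fixed: wooden baseboard 170 (x) x 160 mm, 18 thick; brass bayonet mount and pear-shaped lamp, top 117 mm above the bench, 45 mm to +x of the origin; 50 mm to -x of it two wooden sill bars 25 mm high leave a 12 mm slot along y, where the screen stands on the baseboard, axes parallel to the viewer's. Origin: centre of the underside; front faces -x.
- rack: Wooden rack, fixed. Board 160 mm wide (y), x -45 to +70, top 12 mm above the bench; front ledge along y, 20 high, inner face at x = -20; round cross bar 12 thick along y, axis at x = +30, 85 above the bench, between posts 144 apart. The screen leans back (top to +x) on the bar: at 20 degrees its rear lower edge is at x = -3. Origin: mid-width on the bench; front faces -x.
- splicer: Bystander: cream bakelite film splicer, 105 x 190 mm, 51 mm high, lying at the back of the bench. Origin: centre of the underside.
- reel: Bystander: rusted steel film reel lying flat, 178 mm across, 22 mm high. Origin: centre of the underside.
- can_lid: Bystander: grey tin film-can lid lying flat, 185 mm across, 14 mm high. Origin: centre of the underside.
- core: Bystander: black film core, a ring 76 mm across, 35 mm high. Origin: centre of the underside.
- rule: Bystander: wooden rule 170 x 30 x 5 mm lying flat. Origin: centre of the underside.
- cement: Bystander: amber jar with a black cap, 44 mm across, 85 mm high. Origin: centre of the underside.
Things that resemble listed ones, but are neither listed nor needed, are in the scene too. Leave any red look-alike of the rack alone.

How it is judged (in metres and radians):
At the end, for the whole second after the job is handed in: At rest: loupe upright (4.5 deg) within 22 mm of the pad's centre; cup mouth-down, rim flat on the pad, within 22 mm of its centre and 16 mm of the loupe inside; screen on the rack's board behind the ledge, 40 mm and 11 deg from centred and square, leaning on the bar at 12 to 29 deg (angle between loupe's own z axis and vertical below 0.08 rad and horizontal distance between each of loupe, cup and pad below 0.022 m and height (world z) of loupe below 0.007 m and angle between cup's own z axis and vertical above 3.06 rad and horizontal distance between cup and loupe below 0.016 m and height (world z) of cup between 0.088 and 0.098 m and angle between screen's own z axis and vertical between 0.21 and 0.51 rad and z of screen in the frame of rack between 0.008 and 0.02 m and x of screen in the frame of rack between -0.022 and 0.01 m and y of screen in the frame of rack between -0.04 and 0.04 m and x of screen_top in the frame of rack above 0.025 m and angle between the y axis of screen and the y axis of rack, either way round below 0.2 rad and contact force between screen and rack above 0.5 N and linear speed of each of cup, loupe, screen below 0.02 m/s); the robot touches nothing.
It fails at once if the loupe is laid or tipped over (more than 45 degrees) (angle between loupe's own z axis and vertical above 0.79 rad).
It fails at once if the loupe is dropped (falls faster than 0.7 m/s out of the fingers) (linear speed of loupe above 0.7 m/s and contact force between the fingers and loupe below 0.05 N).
It fails at once if the screen is dropped (falls faster than 0.7 m/s out of the fingers) (linear speed of screen above 0.7 m/s and contact force between the fingers and screen below 0.05 N).
It fails at once if a bystander is pushed more than 25 mm from its place (distance of any of splicer, reel, can_lid, core, rule, cement from where it was at the start of the episode above 0.025 m).
It also fails if it takes over 72 s, if anything falls off the work surface, if the arm or the gripper's body presses on something with over 40 N, if the wrist force passes 120 N, or if a joint passes its speed limit or range.

## Working session

There is one attempt and no reset: what is moved stays moved. The work goes in short steps, Python scripts to look and compute and a tool call to move; the robot and the scene stay as the last step left them, time stands still between calls to the robot, and variables do not carry over. Pictures are saved under pics/ and viewed, and the job is handed in when it is done.

Besides the shell and the picture viewer there is one more tool, called by a JSON object that holds its "name" and its "arguments". step_arm: Moves the arm, as the interface text tells. Its arguments: {"type":"object","properties":{"motion":{"type":"array"},"force":{"type":"number"}},"required":["motion"]}

```bash
ls -la; mkdir -p pics; python3 - <<'E'
from rig import telemetry, get_image, camera_info, job, robot
import cv2,json
s=telemetry.observe(); print(s)
print([a for a in dir(robot) if a[0]!='_'])
for n in ("side","top","wrist"):
    print(n,camera_info(n))
    im=get_image(n); cv2.imwrite(f"pics/a_{n}.png",cv2.resize(im[:,:,::-1],(800,600),interpolation=cv2.INTER_CUBIC))
    cv2.imwrite(f"pics/raw_{n}.png",im[:,:,::-1])
E
```

```text
total 12
drwxr-xr-x  3 agent agent 4096 Dec  6 13:34 .
drwxr-xr-x 23 root  root  4096 Dec  6 13:34 ..
drwxr-xr-x  2 agent agent 4096 Dec  6 13:34 pics
{'time_s': 0.0, 'q': array([ 1.24008465,  0.32182338, -0.07009614,  1.4516852 ,  0.02262272,
        1.37082368, -0.05690674]), 'qd': array([-1.45245413e-03,  1.17289400e-04, -5.94950601e-06, -2.24932818e-04,
        5.18562860e-04, -1.82801624e-03,  2.13313120e-04]), 'joint_efforts': array([ 2.78947664e-04, -4.91289496e+01, -4.03695619e-01, -3.12525773e+01,
       -6.38461090e-02,  4.36897378e-02,  1.69724290e-04]), 'tcp_pos': array([ 219.52511665, -611.34730754,  291.15613748]), 'eef_rot': array([[-7.70926755e-04,  3.38055784e-01, -9.41125758e-01],
       [ 1.79365994e-03, -9.41124056e-01, -3.38056642e-01],
       [-9.99998094e-01, -1.94867648e-03,  1.19180598e-04]]), 'force': array([-0.83071641, -0.7273128 ,  0.23631297]), 'wrist_torque': array([ 0.02737357, -0.02581878, -0.01861779]), 'grip_width': 0.9981452143774451}
['MotionError', 'finger_overhang']
side {'vfov': 56.222096980733774, 'cx': 257.7728119052155, 'cy': 192.56890047957
[... 390 characters left out ...]
 'dist': array([-0.03910587,  0.        ,  0.        ,  0.        ,  0.        ]), 'origin': array([ 392.27645461,  -98.35353671, 1324.63792306]), 'orientation': array([[-0.02750502, -0.99447603,  0.1012961 ],
       [-0.99953192,  0.0260031 , -0.01611797],
       [ 0.01339493, -0.10169201, -0.99472575]])}
wrist {'vfov': 69.15823309541953, 'cx': 249.89850668920457, 'cy': 184.99543672013925, 'dist': array([-0.04945691,  0.        ,  0.        ,  0.        ,  0.        ]), 'origin': array([ 282.7134157 , -589.4278732 ,  384.03640936]), 'orientation': array([[ 0.33830336, -0.91165987, -0.23329619],
       [-0.94103597, -0.32812711, -0.08236448],
       [-0.00146241,  0.24740429, -0.96891123]])}
```

View pics/a_top.png

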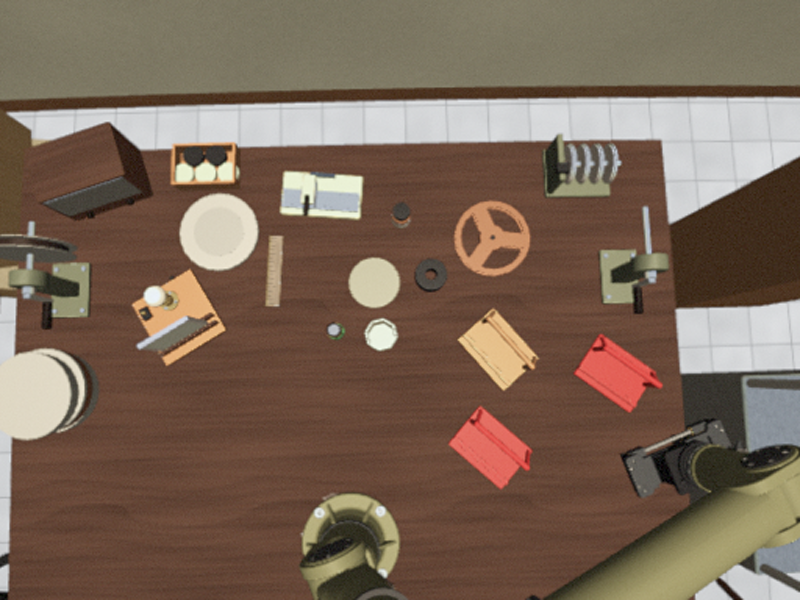

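View pics/a_side.png

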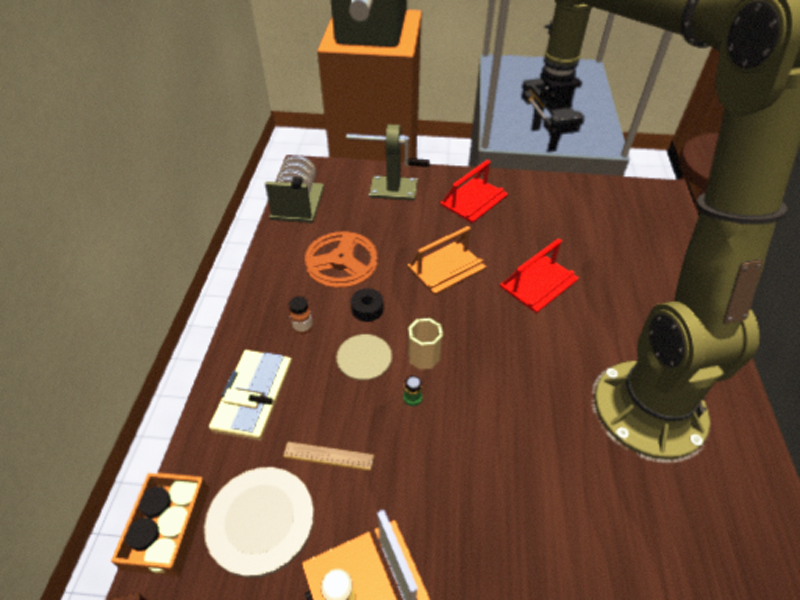

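View pics/a_wrist.png

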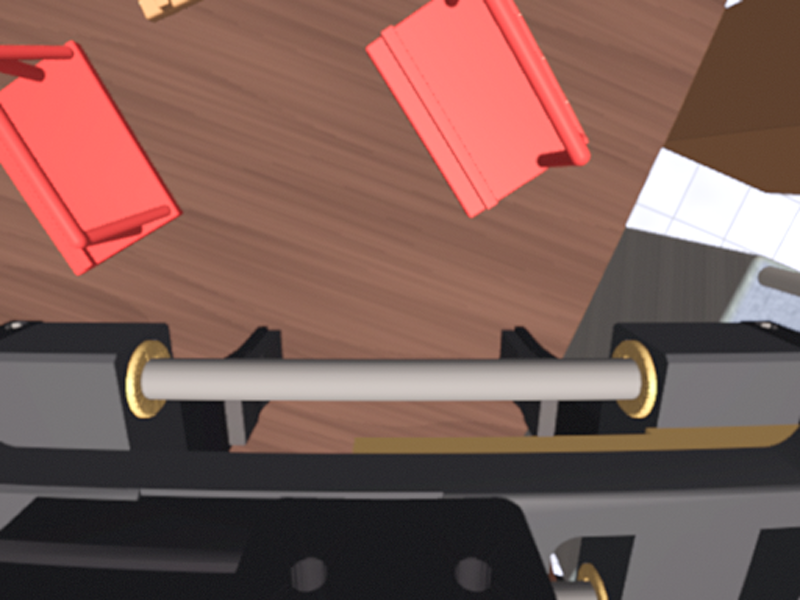

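Candidates, in 800x600 top-view pixels:
- **Rack:** wooden at (498,348). The red ones at (490,447) and (617,373) are decoys.
- **Loupe:** green at (335,330). The amber jar at (401,213) is the cement.
- **Cup:** octagon at (381,334). The black ring at (431,274) is the core.
- **Pad:** disc at (374,282). The discs at (219,231) and (40,393) are the can lid and a stack.
- **Screen:** in the viewer at (180,320).

Next I'll look at close crops.

```bash
cat > h.py <<'E'
import numpy as np, cv2
from rig import camera_info
def K(c):
    f=192/np.tan(np.radians(c['vfov']/2)); return np.array([[f,0,c['cx']],[0,f,c['cy']],[0,0,1.]])
def ray(c,uv):
    p=cv2.undistortPoints(np.array([[uv]],float),K(c),c['dist'])[0,0]
    return c['orientation']@np.array([p[0],p[1],1.])
def onz(c,uv,z):
    d=ray(c,uv);o=c['origin'];return o+d*(z-o[2])/d[2]
def proj(c,P):
    P=np.atleast_2d(np.array(P,float));R=c['orientation'];t=-R.T@c['origin']
    return cv2.projectPoints(P,cv2.Rodrigues(R.T)[0],t,K(c),c['dist'])[0][:,0]
def tri(c1,u1,c2,u2):
    d1=ray(c1,u1);d2=ray(c2,u2);A=np.stack([d1,-d2],1);s=np.linalg.lstsq(A,c2['origin']-c1['origin'],rcond=None)[0]
    a=c1['origin']+s[0]*d1;b=c2['origin']+s[1]*d2;return (a+b)/2,np.linalg.norm(a-b)
def crop(src,box,k,out):
    im=cv2.imread(src);x0,y0,x1,y1=box;o=cv2.resize(im[y0:y1,x0:x1],None,fx=k,fy=k,interpolation=cv2.INTER_CUBIC)
    for x in range((x0+9)//10*10,x1,10):
        cv2.line(o,((x-x0)*k,0),((x-x0)*k,6),(0,255,255),1); 
        if x%20==0: cv2.putText(o,str(x),((x-x0)*k,16),0,.35,(0,255,255),1)
    for y in range((y0+9)//10*10,y1,10):
        cv2.line(o,(0,(y-y0)*k),(6,(y-y0)*k),(0,255,255),1)
        if y%20==0: cv2.putText(o,str(y),(8,(y-y0)*k+4),0,.35,(0,255,255),1)
    cv2.imwrite(out,o)
E
python3 - <<'E'
from h import *
crop('pics/raw_top.png',(200,155,300,235),8,'pics/b1.png')
crop('pics/raw_top.png',(280,185,380,260),8,'pics/b2.png')
crop('pics/raw_top.png',(80,165,160,240),8,'pics/b3.png')
crop('pics/raw_side.png',(180,310,310,384),6,'pics/b4.png')
crop('pics/raw_side.png',(200,190,300,265),8,'pics/b5.png')
E
```

```text
(no output)
```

View pics/b1.png

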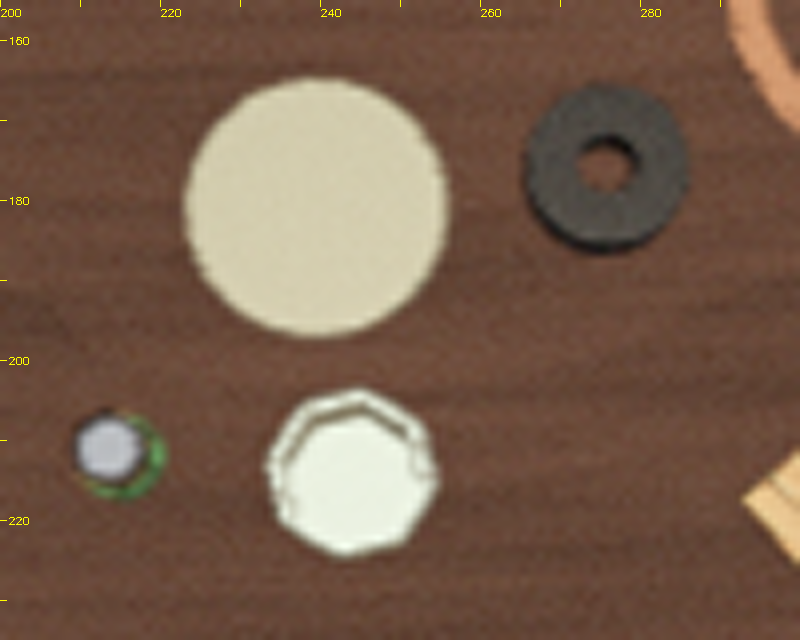

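View pics/b2.png

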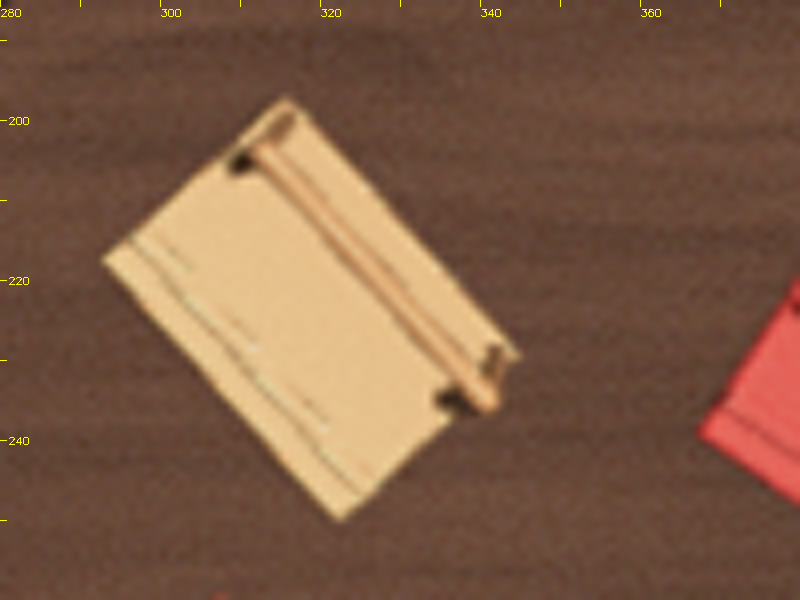

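View pics/b3.png

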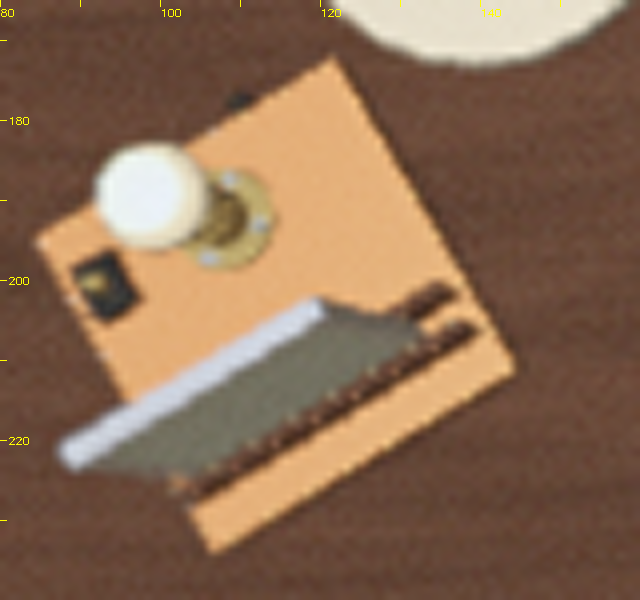

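View pics/b4.png

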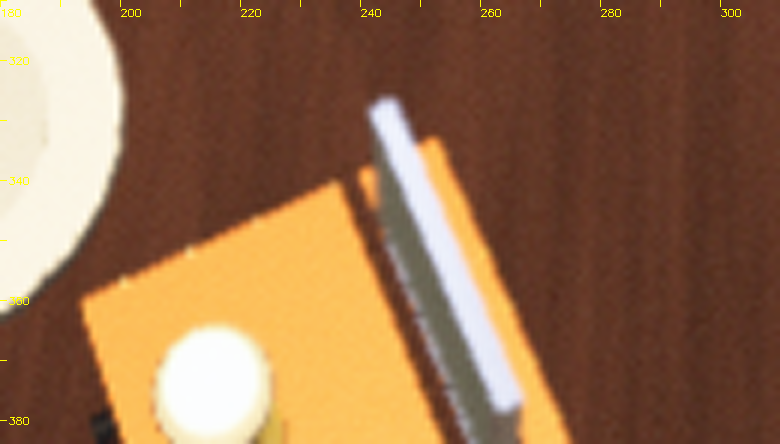

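View pics/b5.png

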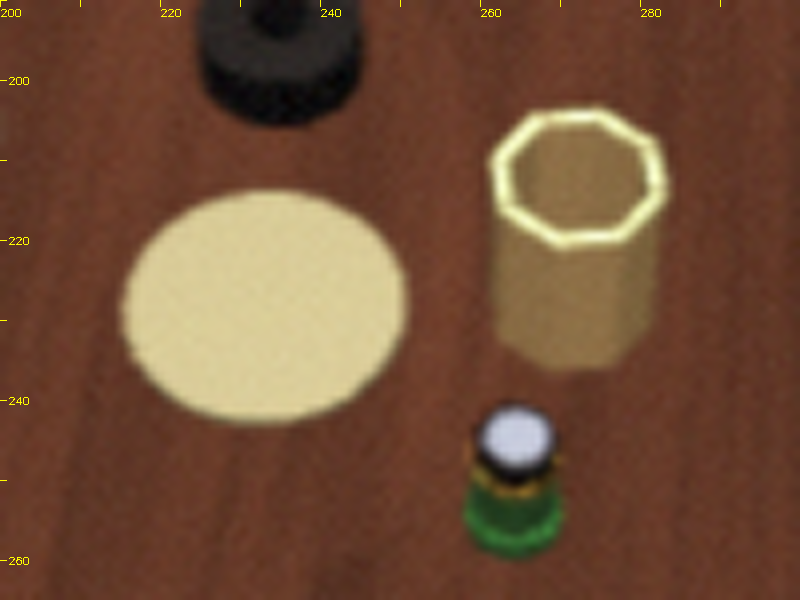

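```bash
cat > m1.py <<'E'
from h import *
T=camera_info('top');S=camera_info('side')
t=lambda b,k,p:(np.array(p,float)-0)/k+np.array(b)-0.5*0
np.set_printoptions(precision=1,suppress=True)
def cen(c,b,k,pts,z): return np.array([onz(c,t(b,k,p),z) for p in pts])
b1=(200,155);b2=(280,185);b3=(80,165);b4=(180,310);b5=(200,190)
print('pad top',[onz(T,p,3)[:2] for p in[(239.6,180.8),(223.1,180.8),(256.1,180.8),(239.6,164.6),(239.6,197)]])
print('pad side',[onz(S,t(b5,8,p),3)[:2] for p in[(265,306),(122,306),(408,306)]])
print('loupe top',onz(T,t(b1,8,(110,450)),60)[:2],'side',onz(S,t(b5,8,(517,437)),60)[:2], tri(T,t(b1,8,(110,450)),S,t(b5,8,(517,437))))
ct=cen(T,b1,8,[(315,400),(365,390),(425,425),(437,480),(403,545),(345,557),(285,520),(268,465)],90)
cs=cen(S,b5,8,[(535,115),(600,108),(657,140),(667,190),(625,240),(562,247),(503,210),(491,158)],90)
for c in (ct,cs):
    m=c.mean(0);v=c-m;a=np.degrees(np.arctan2(v[:,1],v[:,0]));print('cup',m[:2],np.linalg.norm(v[:,:2],axis=1),'vertex ang mod45',a%45)
r=cen(T,b2,8,[(288,97),(518,357),(340,520),(105,258)],12)
print('rack corners',r[:,:2],[np.linalg.norm(r[i]-r[i-1]) for i in range(4)])
v=cen(T,b3,8,[(335,57),(515,372),(212,553),(37,242)],18)
print('viewer',v[:,:2],[np.linalg.norm(v[i]-v[i-1]) for i in range(4)],v.mean(0))
s=cen(T,b3,8,[(58,445),(75,470),(328,312),(312,298)],158);print('screen top T',s[:,:2],s.mean(0))
s=cen(S,b4,6,[(369,108),(395,97),(520,402),(497,413)],158);print('screen top S',s[:,:2],s.mean(0))
E
python3 m1.py
```

```text
pad top [array([598.6, -68.6]), array([600.2,  -6.9]), array([ 597.1, -130.3]), array([660.2, -70. ]), array([537.7, -67.2])]
pad side [array([598.6, -68.1]), array([659.4, -62. ]), array([537.7, -74.3])]
loupe top [482.9  24.3] side [483.9  23.7] (array([483.4,  24.2,  60.8]), np.float64(0.9846567997020211))
cup [468.2 -84.5] [36.1 36.1 36.6 35.5 37.5 36.7 36.6 38. ] vertex ang mod45 [27.6 36.9 32.9 38.3 31.8 36.6 32.5 38.5]
cup [467.9 -84.5] [36.2 36.6 37.1 35.8 36.9 37.2 36.2 37.2] vertex ang mod45 [34.9 35.8 35.5 38.7 33.1 37.8 35.1 36.9]
rack corners [[ 528.8 -350.8]
 [ 405.6 -452. ]
 [ 333.6 -366.1]
 [ 456.5 -262.8]] [np.float64(113.96254580778972), np.float64(159.4902552908874), np.float64(112.09880627410585), np.float64(160.5429601816044)]
viewer [[640.3 367.3]
 [491.7 282.9]
 [412.4 421.6]
 [557.5 505. ]] [np.float64(160.64688135229042), np.float64(170.97566289667574), np.float64(159.7370822358918), np.float64(167.3506402867555)] [525.5 394.2  18. ]
screen top T [[455.9 430. ]
 [445.5 422.8]
 [507.7 319.1]
 [513.6 325.8]] [480.7 374.4 158. ]
screen top S [[516.  324.2]
 [506.3 318.9]
 [448.3 423.9]
 [456.3 428.3]] [481.7 373.8 158. ]
```

```bash
cat > go.py <<'E'
import sys,numpy as np
from rig import telemetry
from scipy.spatial.transform import Rotation as R
# usage: gx gy gz jaw_az tilt_az tilt_deg : grasp point target; tool x = down tilted by tilt toward tilt_az ; jaw y az (horizontal)
def tool(jaw,taz=0,tilt=0):
    a=np.radians(taz);t=np.radians(tilt)
    x=np.array([np.sin(t)*np.cos(a),np.sin(t)*np.sin(a),-np.cos(t)])
    j=np.radians(jaw);y=np.array([np.cos(j),np.sin(j),0]);y-=x*(x@y);y/=np.linalg.norm(y)
    return np.stack([x,y,np.cross(x,y)],1)
def rel(G,Rt,s=None):
    s=s or telemetry.observe();R0=s['eef_rot'];p=np.array(G)-51*Rt[:,0]
    return R.from_matrix(R0.T@Rt).as_rotvec(),R0.T@(p-s['tcp_pos'])
if __name__=='__main__':
    a=[float(x) for x in sys.argv[1:]]
    Rt=tool(*a[3:]);s=telemetry.observe();rv,d=rel(a[:3],Rt,s)
    print('turn',rv.round(3).tolist(),'shift',d.round(1).tolist(),'| deg',np.degrees(np.linalg.norm(rv)).round(1),'mm',np.linalg.norm(d).round(0))
    print('t',s['time_s'],'q',s['q'].round(2).tolist(),'grasp',(s['tcp_pos']+51*s['eef_rot'][:,0]).round(1),'grip',s['grip_width'],'F',s['force'].round(1))
E
python3 go.py 480 -230 200 -30; python3 go.py 483.5 24 130 3
```

```text
turn [-0.702, -0.0, 0.001] shift [40.8, -270.9, -374.0] | deg 40.2 mm 464.0
t 0.15 q [1.24, 0.32, -0.07, 1.45, 0.02, 1.37, -0.06] grasp [ 219.6 -611.4  240.4] grip 1.0004667282685185 F [-0.1 -1.4 -1. ]
turn [-1.278, -0.001, 0.001] shift [111.1, -508.7, -463.2] | deg 73.2 mm 697.0
t 0.15 q [1.24, 0.32, -0.07, 1.45, 0.02, 1.37, -0.06] grasp [ 219.6 -611.4  240.4] grip 1.0004667282685185 F [-0.1 -1.4 -1. ]
```

{"name": "step_arm", "arguments": {"motion": [[[-0.702, 0, 0], [40, -271, -374], 87], [[-0.702, 0, 0], [40, -271, -374], 87], [[-0.702, 0, 0], [40, -271, -374], 87], [[-0.702, 0, 0], [40, -271, -374], 87], [[-0.702, 0, 0], [40, -271, -374], 87], [[-0.702, 0, 0], [40, -271, -374], 87], [[-0.702, 0, 0], [40, -271, -374], 87], [[-1.278, 0, 0], [80, -509, -463], 87]], "force": 15}}

```text
time_s: 1.15
tcp_pos: [471.3, -187.9, 245.0]
eef_rot: [[0.002, 0.946, -0.325], [0.001, -0.325, -0.946], [-1.0, 0.002, -0.001]]
force: [0.2, 0.2, -0.6]
grip_width: 0.999
```

```bash
python3 go.py 483.5 24 110 3
```

```text
turn [-0.383, -0.001, -0.002] shift [84.2, -57.5, -204.3] | deg 21.9 mm 228.0
t 1.15 q [0.82, 0.07, -0.51, 1.85, 0.04, 1.23, -0.03] grasp [ 471.4 -187.9  194. ] grip 0.999482809183705 F [ 0.2  0.2 -0.6]
```

{"name": "step_arm", "arguments": {"motion": [[[-0.383, 0, 0], [0, -57.5, -204], 87], [[-0.383, 0, 0], [20, -57.5, -204], 87], [[-0.383, 0, 0], [40, -57.5, -204], 87], [[-0.383, 0, 0], [84, -57.5, -204], 87], [[-0.383, 0, 0], [84, -57.5, -204], 87], [[-0.383, 0, 0], [84, -57.5, -204], 87]]}}

```text
time_s: 1.9
tcp_pos: [483.0, 20.6, 161.6]
eef_rot: [[0.001, 0.999, 0.046], [-0.0, 0.046, -0.999], [-1.0, 0.001, 0.0]]
force: [0.2, -0.2, 0.1]
grip_width: 0.998
```

```bash
python3 go.py 483.5 24 35 3; python3 - <<'E'
from rig import *
import cv2
from h import *
c=camera_info('wrist');im=get_image('wrist');cv2.imwrite('pics/c1.png',im[:,:,::-1])
print(proj(c,[[483.4,24,60],[483.4,24,0],[468,-84.5,90],[598.6,-68.4,3]]))
E
```

```text
turn [-0.007, 0.0, -0.001] shift [75.6, 0.6, -3.4] | deg 0.4 mm 76.0
t 1.9 q [0.59, 0.13, -0.72, 1.99, 0.1, 1.06, -0.13] grasp [483.   20.6 110.6] grip 0.9983841453324009 F [ 0.2 -0.2  0.1]
[[250.82121997 202.94214103]
 [250.57583618 183.1504731 ]
 [223.22328059 354.20404996]
 [357.99054333 275.72322762]]
```

View pics/c1.png

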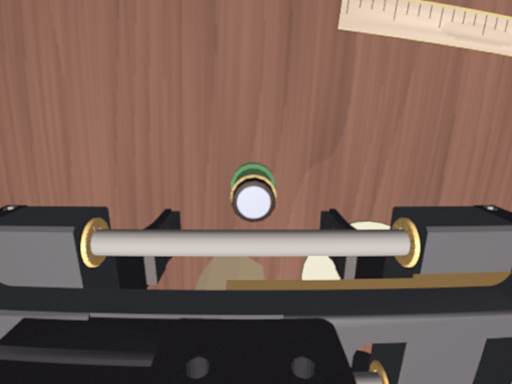

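The wrist view shows the loupe's eyepiece at (254,203), 3 px from where I predicted, so I'll descend and grip.

{"name": "step_arm", "arguments": {"motion": [[[-0.007, 0, 0], [40, 0.6, -3.4], 87], [[-0.007, 0, 0], [75.6, 0.6, -3.4], 87], [[-0.007, 0, 0], [75.6, 0.6, -3.4], 87], [[-0.007, 0, 0], [75.6, 0.6, -3.4], 30], [[-0.007, 0, 0], [75.6, 0.6, -3.4], 30], [[-0.007, 0, 0], [75.6, 0.6, -3.4], 30], [[-0.007, 0, 0], [75.6, 0.6, -3.4], 30], [[-0.007, 0, 0], [75.6, 0.6, -3.4], 30]]}}

```text
time_s: 2.95
tcp_pos: [483.0, 24.9, 85.6]
eef_rot: [[0.0, 0.999, 0.054], [-0.0, 0.054, -0.999], [-1.0, 0.0, 0.0]]
force: [-0.2, 0.2, -0.4]
grip_width: 0.52
```

```bash
python3 go.py 598.6 -68.4 90 -7
```

```text
turn [0.176, 0.0, -0.0] shift [-55.4, 110.5, 99.3] | deg 10.1 mm 159.0
t 2.95 q [0.54, 0.25, -0.7, 2.05, 0.21, 0.91, -0.22] grasp [483.   24.8  34.6] grip 0.5201861127531131 F [-0.2  0.2 -0.4]
```

{"name": "step_arm", "arguments": {"motion": [[[0, 0, 0], [0, 0, 0], 28], [[0, 0, 0], [0, 0, 0], 28], [[0, 0, 0], [0, 0, 0], 28], [[0, 0, 0], [-40, 0, 0], 28], [[0.176, 0, 0], [-55, 55, 50], 28], [[0.176, 0, 0], [-55, 110.5, 99.3], 28], [[0.176, 0, 0], [-55, 110.5, 99.3], 28], [[0.176, 0, 0], [-55, 110.5, 99.3], 28]]}}

```text
time_s: 3.95
tcp_pos: [599.2, -70.2, 139.7]
eef_rot: [[-0.001, 0.992, -0.125], [0.0, -0.125, -0.992], [-1.0, -0.001, -0.0]]
force: [0.1, 0.1, -1.5]
grip_width: 0.379
```

```bash
python3 go.py 598.6 -68.4 38.3 -7;python3 - <<'E'
from rig import *
import cv2
from h import *
for n in('wrist','side'):
  c=camera_info(n);im=get_image(n);cv2.imwrite(f'pics/c2{n}.png',im[:,:,::-1])
crop('pics/c2side.png',(180,160,300,260),6,'pics/c2s.png')
E
```

```text
turn [-0.003, -0.0, 0.001] shift [50.4, -0.8, -1.7] | deg 0.2 mm 50.0
t 3.95 q [0.57, 0.41, -0.61, 1.72, 0.26, 1.09, -0.25] grasp [599.2 -70.2  88.7] grip 0.37879526893523563 F [ 0.1  0.1 -1.5]
```

View pics/c2s.png

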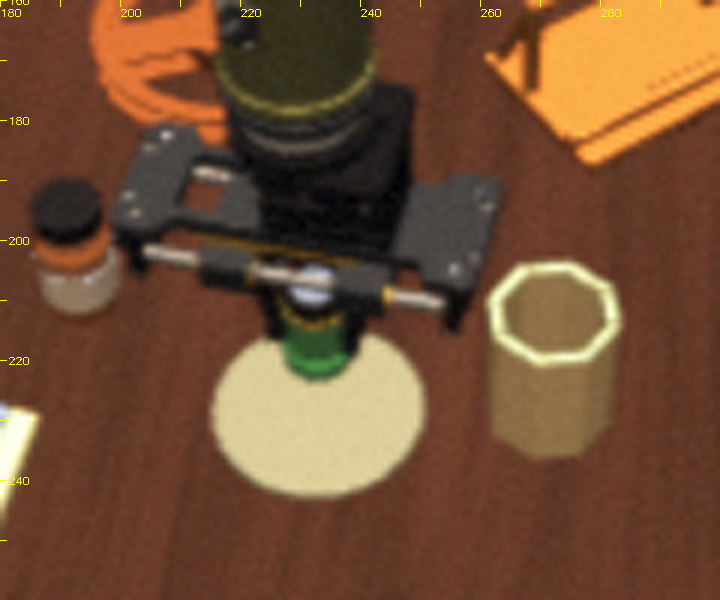

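View pics/c2wrist.png

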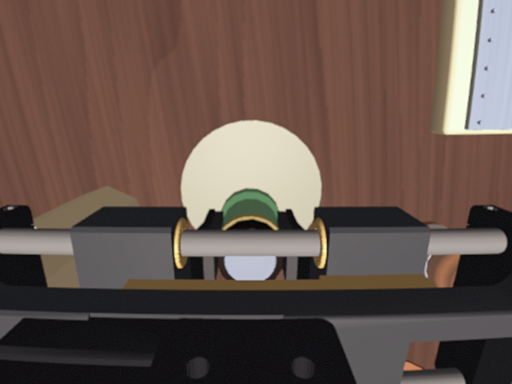

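The loupe is held at 33 mm. The gripper body would pass very close to the cup's rim as it lowers, so I'll yaw the jaws to about -40° first.

{"name": "step_arm", "arguments": {"motion": [[[0.19, 0, 0], [0, -0.8, -1.7], 28], [[0.38, 0, 0], [5, -0.8, -1.7], 28], [[0.575, 0, 0], [15, -0.8, -1.7], 28], [[0.575, 0, 0], [30, -0.8, -1.7], 28], [[0.575, 0, 0], [42, -0.8, -1.7], 28], [[0.575, 0, 0], [47, -0.8, -1.7], 28], [[0.575, 0, 0], [50, -0.8, -1.7], 28], [[0.575, 0, 0], [50, -0.8, -1.7], 28]]}}

```text
time_s: 5.05
tcp_pos: [598.1, -66.7, 90.4]
eef_rot: [[0.0, 0.767, -0.642], [0.0, -0.642, -0.767], [-1.0, -0.0, -0.0]]
force: [0.6, -0.6, -0.8]
grip_width: 0.383
```

```bash
python3 go.py 598.6 -68.4 37.5 -40
```

```text
turn [0.001, -0.0, 0.0] shift [1.9, 1.5, 1.0] | deg 0.1 mm 3.0
t 5.05 q [0.48, 0.44, -0.5, 1.77, 0.25, 0.99, -0.81] grasp [598.1 -66.7  39.4] grip 0.38254146030393227 F [ 0.6 -0.6 -0.8]
```

{"name": "step_arm", "arguments": {"motion": [[[0, 0, 0], [1, 1, 1], 28], [[0, 0, 0], [2.0, 1, 1], 28], [[0, 0, 0], [2.0, 1, 1], 28], [[0, 0, 0], [2.0, 1, 1], 65], [[0, 0, 0], [2, 1, 1], 65], [[0, 0, 0], [2, 1, 1], 65], [[0, 0, 0], [-10, 1, 1], 65], [[0, 0, 0], [-60, 1, 1], 87]]}}

```text
time_s: 6.05
tcp_pos: [596.1, -68.0, 148.8]
eef_rot: [[-0.006, 0.766, -0.642], [0.001, -0.642, -0.767], [-1.0, -0.005, 0.003]]
force: [0.4, 0.4, 0.5]
grip_width: 0.789
```

```bash
python3 go.py 465 -90 130 13.3 103.3 0;python3 - <<'E'
from rig import *
import cv2
from h import *
for n in('side',):
  c=camera_info(n);im=get_image(n);cv2.imwrite(f'pics/c3{n}.png',im[:,:,::-1])
crop('pics/c3side.png',(180,160,300,260),6,'pics/c3s.png')
E
```

```text
turn [-0.93, 0.0, 0.006] shift [-31.4, -86.6, 101.1] | deg 53.3 mm 137.0
t 6.05 q [0.5, 0.38, -0.52, 1.72, 0.2, 1.1, -0.78] grasp [595.8 -68.   97.8] grip 0.7889219490477188 F [0.4 0.4 0.5]
```

View pics/c3s.png

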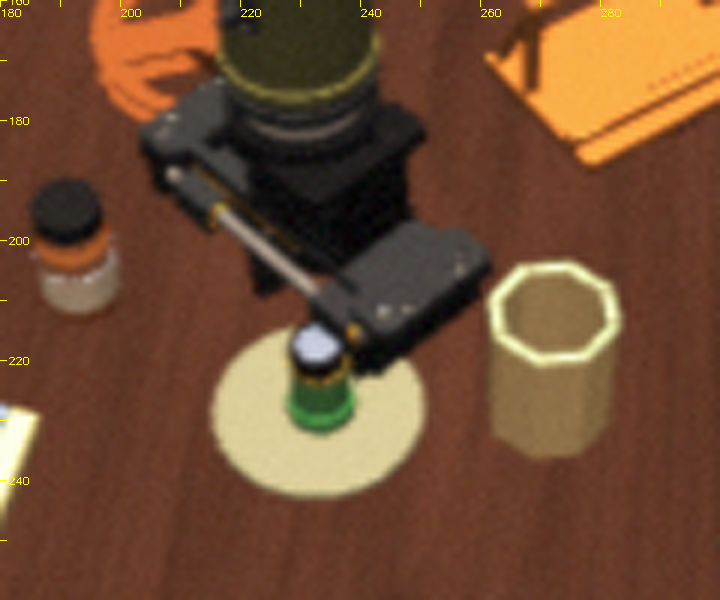

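```bash
python3 go.py 482.6 -146.4 135 13.3 103.3 45
```

```text
turn [-0.876, 0.726, -0.372] shift [-13.6, -11.4, 157.8] | deg 68.6 mm 159.0
t 6.1 q [0.5, 0.37, -0.52, 1.71, 0.2, 1.1, -0.78] grasp [601.4 -67.9 107.2] grip 0.8260732555790233 F [2.5 0.1 4.2]
```

{"name": "step_arm", "arguments": {"motion": [[[0, 0, 0], [-50, 0, 30], 87], [[-0.11, 0.09, -0.05], [-70, -5, 80], 87], [[-0.3, 0.25, -0.13], [-70, -11, 130], 87], [[-0.45, 0.37, -0.19], [-70, -11, 158], 87], [[-0.6, 0.5, -0.25], [-60, -11, 158], 87], [[-0.75, 0.62, -0.32], [-50, -11, 158], 87], [[-0.876, 0.726, -0.372], [-30, -11, 158], 87], [[-0.876, 0.726, -0.372], [-14, -11, 158], 87]]}}

```text
time_s: 7.1
tcp_pos: [488.4, -183.3, 164.6]
eef_rot: [[-0.168, 0.973, 0.16], [0.69, 0.232, -0.686], [-0.704, -0.005, -0.71]]
force: [0.8, 0.2, 0.6]
grip_width: 0.997
```

```bash
python3 go.py 482.6 -146.4 123.6 13.3 103.3 45;python3 - <<'E'
from rig import *
import cv2
from h import *
c=camera_info('wrist');im=get_image('wrist');cv2.imwrite(f'pics/c4w.png',im[:,:,::-1])
c=camera_info('side');im=get_image('side');cv2.imwrite(f'pics/c4.png',im[:,:,::-1])
crop('pics/c4.png',(180,100,340,260),4,'pics/c4s.png')
E
```

```text
turn [-0.002, -0.004, 0.004] shift [4.3, 2.9, 2.7] | deg 0.4 mm 6.0
t 7.1 q [1.02, 0.6, -0.57, 1.61, -0.28, 1.55, 0.75] grasp [ 479.8 -148.1  128.7] grip 0.9968883719304006 F [0.8 0.2 0.6]
```

View pics/c4s.png

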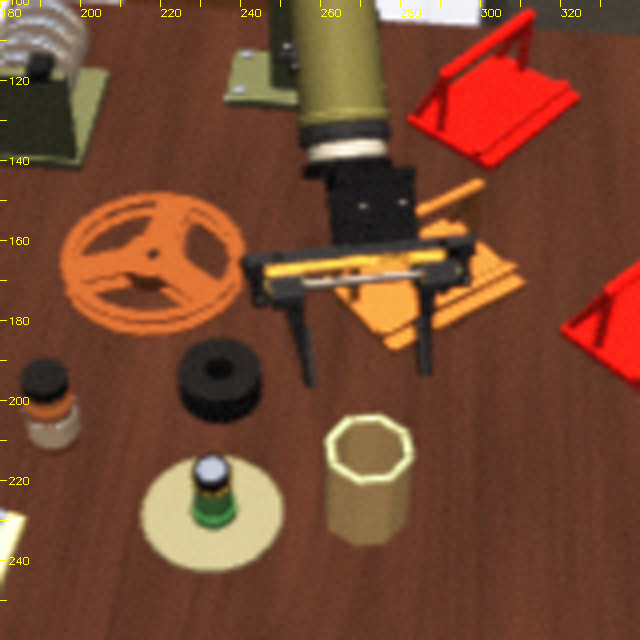

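View pics/c4w.png

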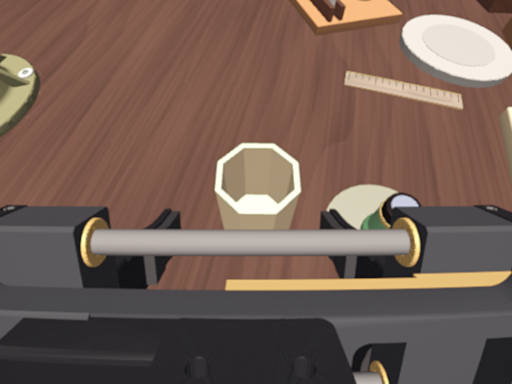

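The jaws straddle the cup and line up with its flats. I'll go in along the tool axis and close.

{"name": "step_arm", "arguments": {"motion": [[[0, 0, 0], [4, 2.9, 2.7], 87], [[0, 0, 0], [40, 2.9, 2.7], 87], [[0, 0, 0], [75, 2.9, 2.7], 87], [[0, 0, 0], [94, 2.9, 2.7], 87], [[0, 0, 0], [94, 2.9, 2.7], 80], [[0, 0, 0], [94, 2.9, 2.7], 60], [[0, 0, 0], [94, 2.9, 2.7], 60], [[0, 0, 0], [94, 2.9, 2.7], 60]], "force": 20}}

```text
time_s: 8.2
tcp_pos: [476.8, -119.5, 97.0]
eef_rot: [[-0.165, 0.974, 0.157], [0.689, 0.228, -0.689], [-0.706, -0.006, -0.708]]
force: [0.1, -2.1, 3.7]
grip_width: 0.755
```

```bash
python3 go.py 468 -84.5 60 13.3 103.3 45;  python3 go.py 450 -90 140 13.3 103.3 0; python3 go.py 450 -90 80 13.3 103.3 -45
```

```text
turn [-0.006, -0.001, 0.002] shift [0.7, -0.5, 0.7] | deg 0.4 mm 1.0
t 8.2 q [0.98, 0.62, -0.59, 1.75, -0.29, 1.37, 0.76] grasp [468.4 -84.4  61. ] grip 0.7554231489860275 F [ 0.1 -2.1  3.7]
turn [-0.005, -0.787, 0.005] shift [-41.6, -19.9, -91.0] | deg 45.1 mm 102.0
t 8.2 q [0.98, 0.62, -0.59, 1.75, -0.29, 1.37, 0.76] grasp [468.4 -84.4  61. ] grip 0.7554231489860275 F [ 0.1 -2.1  3.7]
turn [-0.003, -1.572, 0.006] shift [36.8, -19.6, -63.4] | deg 90.1 mm 76.0
t 8.2 q [0.98, 0.62, -0.59, 1.75, -0.29, 1.37, 0.76] grasp [468.4 -84.4  61. ] grip 0.7554231489860275 F [ 0.1 -2.1  3.7]
```

```bash
for t in 30 15 0 -10 ; do python3 go.py 455 -72 130 13.3 103.3 $t|head -1;done
```

```text
turn [-0.005, -0.263, 0.003] shift [-36.2, -10.8, -72.7] | deg 15.1 mm 82.0
turn [-0.005, -0.525, 0.004] shift [-31.1, -10.8, -85.0] | deg 30.1 mm 91.0
turn [-0.005, -0.787, 0.005] shift [-23.0, -10.9, -95.6] | deg 45.1 mm 99.0
turn [-0.004, -0.961, 0.005] shift [-16.2, -10.9, -101.3] | deg 55.1 mm 103.0
```

{"name": "step_arm", "arguments": {"motion": [[[0, 0, 0], [-20, 0, -20], 60], [[0, 0, 0], [-36, 0, -45], 60], [[0, -0.13, 0], [-37, -8, -65], 60], [[0, -0.3, 0], [-36, -10.8, -74], 60], [[0, -0.47, 0], [-32, -10.8, -82], 60], [[0, -0.63, 0], [-28, -10.8, -89], 60], [[0, -0.79, 0], [-23, -10.9, -95.6], 60], [[0, -0.96, 0], [-16, -10.9, -101], 60]]}}

```text
time_s: 9.2
tcp_pos: [452.0, -62.7, 180.0]
eef_rot: [[0.035, 0.974, 0.226], [-0.174, 0.228, -0.958], [-0.984, -0.006, 0.177]]
force: [-0.6, -0.4, -1.5]
grip_width: 0.758
```

```bash
for t in -20 -30 -45 ; do python3 go.py 450 -62 100 13.3 103.3 $t|head -1;done;  python3 go.py 450 -62 35 13.3 103.3 -45; python3 - <<'E'
from rig import *
import cv2
from h import *
c=camera_info('side');im=get_image('side');cv2.imwrite(f'pics/c5.png',im[:,:,::-1])
crop('pics/c5.png',(180,100,340,260),4,'pics/c5s.png')
E
```

```text
turn [-0.0, -0.171, 0.006] shift [28.3, -1.6, -23.9] | deg 9.8 mm 37.0
turn [0.001, -0.345, 0.006] shift [30.5, -1.6, -32.5] | deg 19.8 mm 45.0
turn [0.001, -0.607, 0.006] shift [36.6, -1.6, -44.4] | deg 34.8 mm 58.0
turn [0.001, -0.607, 0.006] shift [100.6, -1.2, -55.9] | deg 34.8 mm 115.0
t 9.2 q [0.72, -0.0, -0.75, 2.06, 0.2, 1.06, 0.11] grasp [453.8 -71.5 129.8] grip 0.7584419055198804 F [-0.6 -0.4 -1.5]
```

View pics/c5s.png

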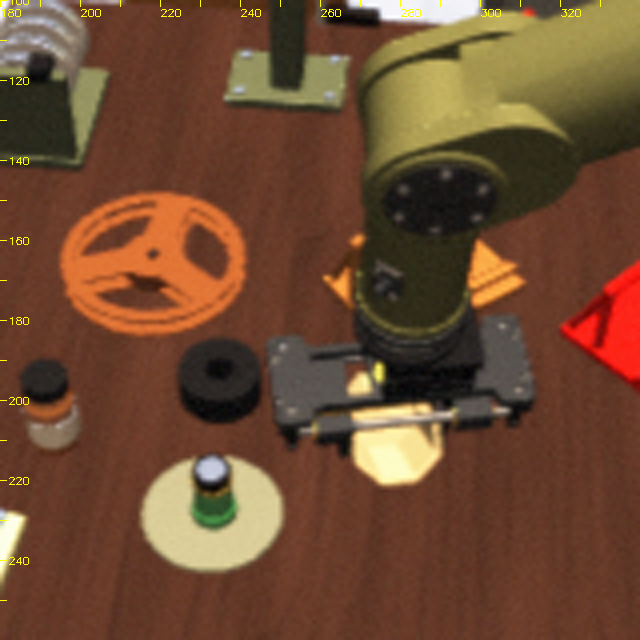

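```bash
for t in -20 -30 -45 ; do python3 go.py 472 -50 100 13.3 103.3 $t|head -1;done;  python3 go.py 472 -50 40 13.3 103.3 -45; python3 go.py 472 -50 34 13.3 103.3 -45|head -1
```

```text
turn [0.007, -0.167, 0.005] shift [27.3, 22.2, -25.5] | deg 9.6 mm 43.0
turn [0.008, -0.342, 0.004] shift [29.5, 22.3, -34.1] | deg 19.6 mm 50.0
turn [0.008, -0.603, 0.003] shift [35.5, 22.4, -45.9] | deg 34.6 mm 62.0
turn [0.008, -0.603, 0.003] shift [94.6, 22.8, -56.8] | deg 34.6 mm 113.0
t 9.25 q [0.72, -0.0, -0.76, 2.07, 0.2, 1.05, 0.1] grasp [453.2 -66.8 129.3] grip 0.7590269711090665 F [-1.6  5.  -1.6]
turn [0.008, -0.603, 0.003] shift [100.5, 22.8, -57.9] | deg 34.6 mm 118.0
```

{"name": "step_arm", "arguments": {"motion": [[[0, -0.15, 0], [10, 15, -25], 60], [[0, -0.3, 0], [20, 22, -32], 60], [[0, -0.45, 0], [30, 22, -40], 60], [[0.008, -0.603, 0.003], [35.5, 22.4, -45.9], 60], [[0.008, -0.603, 0.003], [50, 22.5, -49], 60], [[0.008, -0.603, 0.003], [70, 22.5, -52], 60], [[0.008, -0.603, 0.003], [85, 22.5, -55], 60], [[0.008, -0.603, 0.003], [94, 22.5, -56.8], 60]]}}

```text
time_s: 10.25
tcp_pos: [463.7, -20.0, 75.9]
eef_rot: [[0.153, 0.975, 0.16], [-0.682, 0.221, -0.697], [-0.715, -0.003, 0.699]]
force: [-0.0, -0.2, -0.9]
grip_width: 0.754
```

```bash
 python3 go.py 472 -50 33.5 13.3 103.3 -45; python3 - <<'E'
from rig import *
import cv2
from h import *
c=camera_info('side');im=get_image('side');cv2.imwrite(f'pics/c6.png',im[:,:,::-1])
crop('pics/c6.png',(200,140,340,270),5,'pics/c6s.png')
E
```

```text
turn [-0.004, -0.012, 0.008] shift [1.1, 1.1, -7.9] | deg 0.9 mm 8.0
t 10.25 q [0.26, 0.44, -0.81, 2.15, 1.09, 1.32, -0.97] grasp [471.5 -54.7  39.4] grip 0.7536612153412754 F [-0.  -0.2 -0.9]
```

View pics/c6s.png

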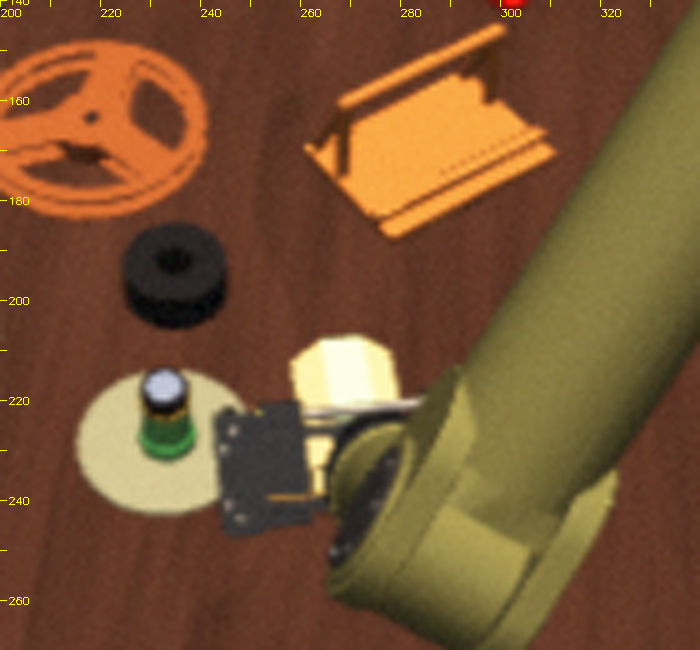

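{"name": "step_arm", "arguments": {"motion": [[[0, -0.01, 0.006], [2, 0, -2], 60], [[0, -0.01, 0.006], [3.4, 0, -3.4], 60], [[0, -0.01, 0.006], [4.4, 0, -4.4], 60], [[0, -0.01, 0.006], [4.4, 0, -4.4], 60], [[0, -0.01, 0.006], [4.4, 0, -4.4], 87], [[0, -0.01, 0.006], [4.4, 0, -4.4], 87], [[0, -0.01, 0.006], [4.4, 0, -4.4], 87], [[0, -0.01, 0.006], [2, 0, -4.4], 87]]}}

```text
time_s: 11.3
tcp_pos: [463.5, -17.2, 72.1]
eef_rot: [[0.163, 0.974, 0.159], [-0.688, 0.228, -0.689], [-0.707, 0.003, 0.707]]
force: [-0.5, -0.2, 0.5]
grip_width: 0.99
```

```bash
 python3 go.py 472 -50 33.5 13.3 103.3 -45
```

```text
turn [-0.004, -0.0, -0.0] shift [0.3, 0.7, -3.4] | deg 0.2 mm 3.0
t 11.3 q [0.25, 0.45, -0.8, 2.15, 1.11, 1.32, -1.0] grasp [471.8 -52.3  36.1] grip 0.9895623498104169 F [-0.5 -0.2  0.5]
```

{"name": "step_arm", "arguments": {"motion": [[[0, 0, 0], [-30, 0, 0], 87], [[0, 0, 0], [-75, 0, 0], 87], [[0, 0, 0], [-120, 0, 0], 87], [[0, 0.1, 0], [-150, 0, 20], 87], [[0, 0.28, 0], [-150, 0, 45], 87], [[0, 0.45, 0], [-150, 0, 75], 87], [[0, 0.6, 0], [-150, 0, 100], 87], [[0, 0.78, 0], [-140, 0, 125], 87]]}}

```text
time_s: 12.3
tcp_pos: [461.2, -6.8, 262.1]
eef_rot: [[0.008, 0.973, 0.23], [-0.001, 0.23, -0.973], [-1.0, 0.008, 0.003]]
force: [-0.5, -0.4, -0.8]
grip_width: 0.996
```

```bash
 python3 go.py 472 -150 160 13.3 103.3 45; python3 - <<'E'
from rig import *
import cv2
from h import *
c=camera_info('side');im=get_image('side');cv2.imwrite(f'pics/c7.png',im[:,:,::-1])
crop('pics/c7.png',(200,140,340,270),5,'pics/c7s.png')
c=camera_info('top');im=get_image('top');cv2.imwrite(f'pics/c7t.png',im[:,:,::-1])
crop('pics/c7t.png',(180,150,300,250),6,'pics/c7ts.png')
E
```

```text
turn [0.003, 0.788, -0.008] shift [66.5, -22.9, 177.7] | deg 45.2 mm 191.0
t 12.3 q [0.74, -0.06, -0.75, 1.92, -0.04, 1.25, 0.24] grasp [461.7  -6.8 211.1] grip 0.9960930363672366 F [-0.5 -0.4 -0.8]
```

View pics/c7s.png

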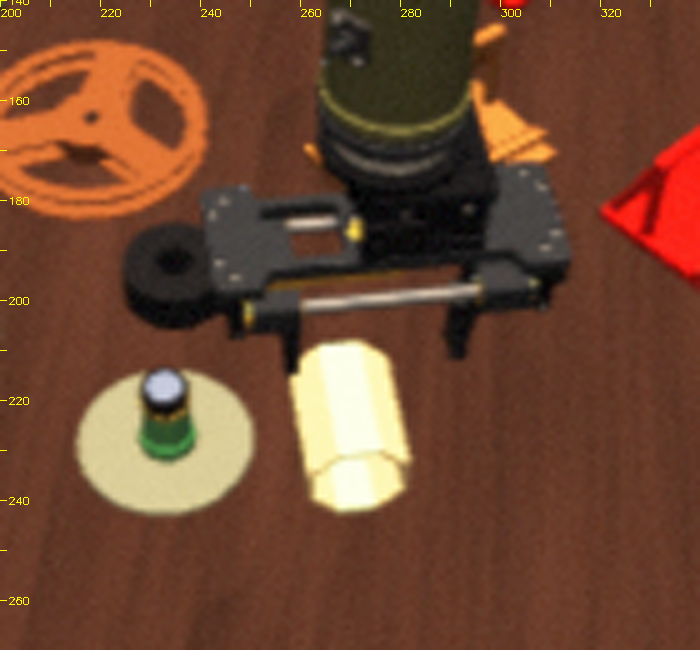

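View pics/c7ts.png

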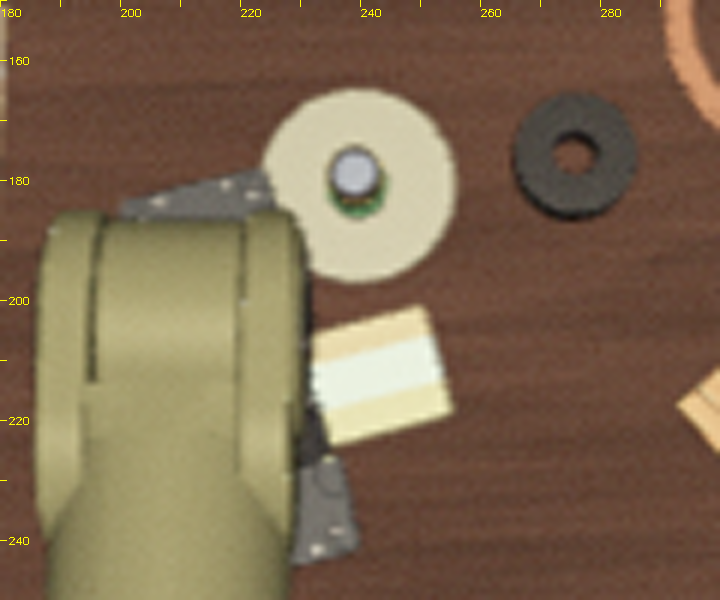

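```bash
python3 - <<'E'
from h import *
crop('pics/c7.png',(250,200,290,250),14,'pics/c7z.png')
T=camera_info('top');S=camera_info('side')
# floor end top-flat edge corners in top crop k6 origin(180,150)
for p in [(430,332),(441,383)]: print('T flat corner z66',onz(T,(180+p[0]/6,150+p[1]/6),66))
for p in [(424,306),(452,411)]: print('T side corner z46.7',onz(T,(180+p[0]/6,150+p[1]/6),46.7))
E
```

```text
T flat corner z66 [ 499.95524657 -110.62401436   66.        ]
T flat corner z66 [ 469.67104127 -116.28540836   66.        ]
T side corner z46.7 [ 517.34296711 -107.63618815   46.7       ]
T side corner z46.7 [ 453.95553865 -122.66524323   46.7       ]
```

View pics/c7z.png

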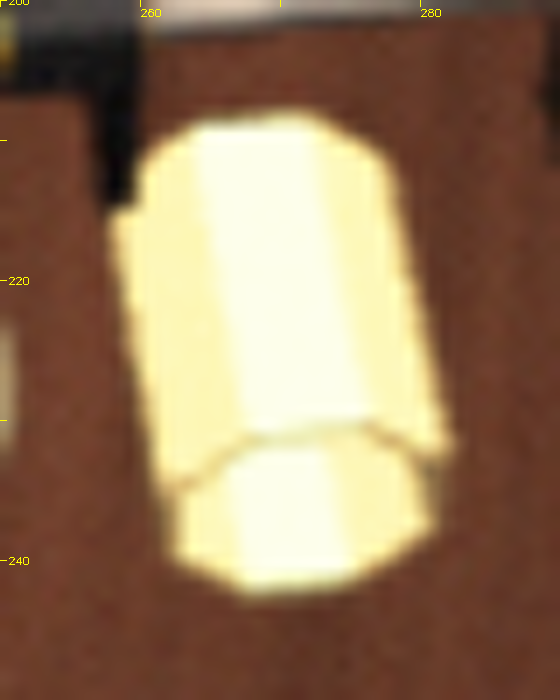

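```bash
 python3 go.py 495 -155 115 13.3 103.3 45
```

```text
turn [-0.011, 0.79, -0.011] shift [111.1, 1.6, 180.4] | deg 45.3 mm 212.0
t 12.4 q [0.74, -0.05, -0.74, 1.92, -0.03, 1.25, 0.23] grasp [462.3 -14.1 210.3] grip 0.9995402363529654 F [ 0.9 -0.6 -0.1]
```

{"name": "step_arm", "arguments": {"motion": [[[0, 0, 0], [0, 0, 50], 87], [[0, 0.1, 0], [0, 1, 100], 87], [[0, 0.25, 0], [0, 1.6, 150], 87], [[0, 0.4, 0], [30, 1.6, 180], 87], [[0, 0.55, 0], [60, 1.6, 180], 87], [[0, 0.7, 0], [90, 1.6, 180], 87], [[-0.01, 0.79, -0.01], [111, 1.6, 180.4], 87], [[-0.01, 0.79, -0.01], [111, 1.6, 180.4], 87]]}}

```text
time_s: 13.4
tcp_pos: [502.4, -182.6, 146.3]
eef_rot: [[-0.175, 0.971, 0.164], [0.688, 0.24, -0.685], [-0.704, -0.007, -0.71]]
force: [0.3, 1.3, 1.0]
grip_width: 1.001
```

```bash
 python3 go.py 478.6 -83.8 33 13.3 103.3 45; python3 - <<'E'
from rig import *
import cv2
from h import *
np.set_printoptions(precision=1,suppress=True)
T=camera_info('top')
c=camera_info('wrist');im=get_image('wrist');cv2.imwrite(f'pics/c8.png',im[:,:,::-1])
c7=[485.5,-113];a=np.radians(103.3);print(proj(c,[[485.5,-113,33],[485.5,-113,66],[485.5+90*np.cos(a),-113+90*np.sin(a),66]]))
E
```

```text
turn [0.002, -0.004, 0.012] shift [100.9, 0.7, 8.7] | deg 0.7 mm 101.0
t 13.4 q [0.97, 0.64, -0.54, 1.58, -0.27, 1.54, 0.76] grasp [ 493.5 -147.5  110.3] grip 1.000571113433833 F [0.3 1.3 1. ]
[[251.5 229.7]
 [251.4 213.5]
 [252.1 125.4]]
```

View pics/c8.png

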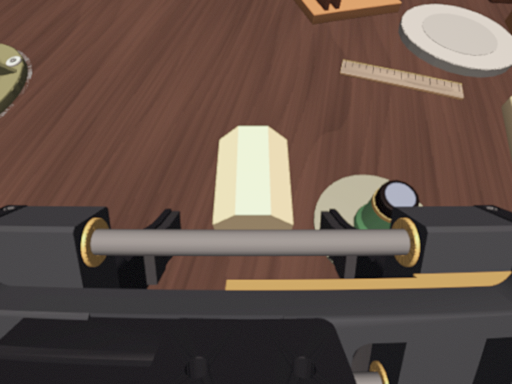

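{"name": "step_arm", "arguments": {"motion": [[[0, 0, 0], [20, 0.7, 8], 87], [[0, 0, 0], [50, 0.7, 8.7], 87], [[0, -0.004, 0.01], [80, 0.7, 8.7], 87], [[0, -0.004, 0.01], [96, 0.7, 8.7], 87], [[0, -0.004, 0.01], [100, 0.7, 8.7], 80], [[0, -0.004, 0.01], [100, 0.7, 8.7], 60], [[0, -0.004, 0.01], [100, 0.7, 8.7], 60], [[0, -0.004, 0.01], [100, 0.7, 8.7], 60]]}}

```text
time_s: 14.45
tcp_pos: [489.3, -120.9, 73.1]
eef_rot: [[-0.16, 0.973, 0.169], [0.685, 0.232, -0.691], [-0.711, 0.005, -0.703]]
force: [0.3, -2.0, 2.9]
grip_width: 0.758
```

```bash
 for t in 45 30 15 0 -15; do python3 go.py 520 -60 175 13.3 103.3 $t|head -1; done; python3 go.py 478.6 -83.8 33 13.3 103.3 45
```

```text
turn [0.006, 0.005, -0.002] shift [-86.6, 44.7, -108.2] | deg 0.5 mm 146.0
turn [0.005, -0.256, -0.003] shift [-85.0, 44.8, -121.4] | deg 14.7 mm 155.0
turn [0.005, -0.518, -0.004] shift [-79.9, 44.8, -133.8] | deg 29.7 mm 162.0
turn [0.005, -0.78, -0.004] shift [-71.9, 44.9, -144.4] | deg 44.7 mm 167.0
turn [0.004, -1.042, -0.005] shift [-61.4, 44.9, -152.5] | deg 59.7 mm 170.0
turn [0.006, 0.005, -0.002] shift [4.6, -1.9, 1.1] | deg 0.5 mm 5.0
t 14.45 q [0.94, 0.66, -0.56, 1.74, -0.28, 1.33, 0.78] grasp [481.1 -86.   36.9] grip 0.7575761527213518 F [ 0.3 -2.   2.9]
```

```bash
python3 - <<'E'
from h import *
T=camera_info('top');S=camera_info('side')
print(onz(T,(180+354/6,150+173/6),63),onz(S,(200+165/5,140+387/5),63))
E
```

```text
[596.41518936 -67.95210574  63.        ] [596.55398397 -69.40483994  63.        ]
```

{"name": "step_arm", "arguments": {"motion": [[[0, 0, 0], [-25, 0, -25], 60], [[0, 0, 0], [-55, 10, -60], 60], [[0, 0, 0], [-86, 25, -105], 60], [[0, -0.15, 0], [-86, 44, -115], 60], [[0, -0.3, 0], [-84, 44.8, -123], 60], [[0, -0.47, 0], [-81, 44.8, -131], 60], [[0, -0.64, 0], [-76, 44.9, -138], 60], [[0, -0.8, 0], [-71, 44.9, -145], 60]]}}

```text
time_s: 15.45
tcp_pos: [519.4, -57.7, 226.2]
eef_rot: [[0.012, 0.972, 0.233], [-0.023, 0.233, -0.972], [-1.0, 0.006, 0.025]]
force: [-0.7, -0.0, -1.6]
grip_width: 0.753
```

```bash
 for t in 0 -15 -30 -45; do python3 go.py 590 -65 190 13.3 103.3 $t|head -1; done; python3 go.py 520 -60 175 13.3 103.3 0
```

```text
turn [0.003, 0.025, -0.006] shift [-13.8, 67.1, 23.9] | deg 1.5 mm 73.0
turn [0.003, -0.237, -0.007] shift [-12.4, 67.1, 10.7] | deg 13.6 mm 69.0
turn [0.002, -0.499, -0.007] shift [-7.6, 67.1, -1.8] | deg 28.6 mm 68.0
turn [0.001, -0.761, -0.007] shift [0.2, 67.1, -12.5] | deg 43.6 mm 68.0
turn [0.003, 0.025, -0.006] shift [0.2, 0.1, 2.3] | deg 1.5 mm 2.0
t 15.45 q [0.65, 0.13, -0.64, 1.84, 0.11, 1.19, 0.21] grasp [520.  -58.9 175.2] grip 0.7531610979720945 F [-0.7 -0.  -1.6]
```

```bash
 for t in -15 -30 -45; do python3 go.py 596 -64.8 165 13.3 103.3 $t|head -1; done
```

```text
turn [0.003, -0.237, -0.007] shift [12.6, 72.8, 11.3] | deg 13.6 mm 75.0
turn [0.002, -0.499, -0.007] shift [17.4, 72.8, -1.2] | deg 28.6 mm 75.0
turn [0.001, -0.761, -0.007] shift [25.3, 72.8, -11.9] | deg 43.6 mm 78.0
```

{"name": "step_arm", "arguments": {"motion": [[[0, -0.15, 0], [-5, 20, 10], 60], [[0, -0.3, 0], [0, 40, 5], 60], [[0, -0.45, 0], [5, 60, 0], 60], [[0, -0.6, 0], [10, 72.8, -5], 60], [[0.001, -0.761, -0.007], [15, 72.8, -12], 60], [[0.001, -0.761, -0.007], [25.3, 72.8, -11.9], 60], [[0.001, -0.761, -0.007], [25.3, 72.8, -11.9], 60], [[0.001, -0.761, -0.007], [25.3, 72.8, -11.9], 60]]}}

```text
time_s: 16.45
tcp_pos: [587.9, -32.1, 201.1]
eef_rot: [[0.159, 0.974, 0.161], [-0.685, 0.226, -0.693], [-0.711, 0.0, 0.703]]
force: [-0.7, -0.5, -0.1]
grip_width: 0.759
```

```bash
 for z in 165 130 100 68; do python3 go.py 596 -64.8 $z 13.3 103.3 -45; done; python3 - <<'E'
from rig import *
import cv2
from h import *
c=camera_info('side');im=get_image('side');cv2.imwrite(f'pics/c9.png',im[:,:,::-1])
crop('pics/c9.png',(170,140,310,270),5,'pics/c9s.png')
c=camera_info('top');im=get_image('top');cv2.imwrite(f'pics/c9t.png',im[:,:,::-1])
crop('pics/c9t.png',(180,150,300,250),6,'pics/c9ts.png')
E
```

```text
turn [-0.003, -0.006, 0.003] shift [-1.6, 0.3, -1.7] | deg 0.4 mm 2.0
t 16.45 q [0.17, 0.37, -0.62, 1.83, 1.0, 1.38, -0.61] grasp [596.  -67.  164.8] grip 0.759317206653078 F [-0.7 -0.5 -0.1]
turn [-0.003, -0.006, 0.003] shift [23.3, 0.3, -26.3] | deg 0.4 mm 35.0
t 16.45 q [0.17, 0.37, -0.62, 1.83, 1.0, 1.38, -0.61] grasp [596.  -67.  164.8] grip 0.759317206653078 F [-0.7 -0.5 -0.1]
turn [-0.003, -0.006, 0.003] shift [44.6, 0.3, -47.4] | deg 0.4 mm 65.0
t 16.45 q [0.17, 0.37, -0.62, 1.83, 1.0, 1.38, -0.61] grasp [596.  -67.  164.8] grip 0.759317206653078 F [-0.7 -0.5 -0.1]
turn [-0.003, -0.006, 0.003] shift [67.4, 0.3, -69.9] | deg 0.4 mm 97.0
t 16.45 q [0.17, 0.37, -0.62, 1.83, 1.0, 1.38, -0.61] grasp [596.  -67.  164.8] grip 0.759317206653078 F [-0.7 -0.5 -0.1]
```

View pics/c9s.png

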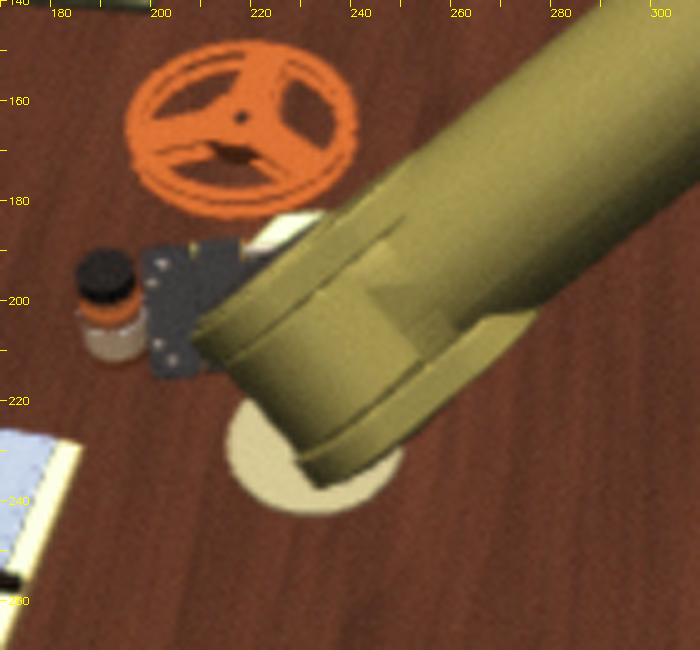

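View pics/c9ts.png

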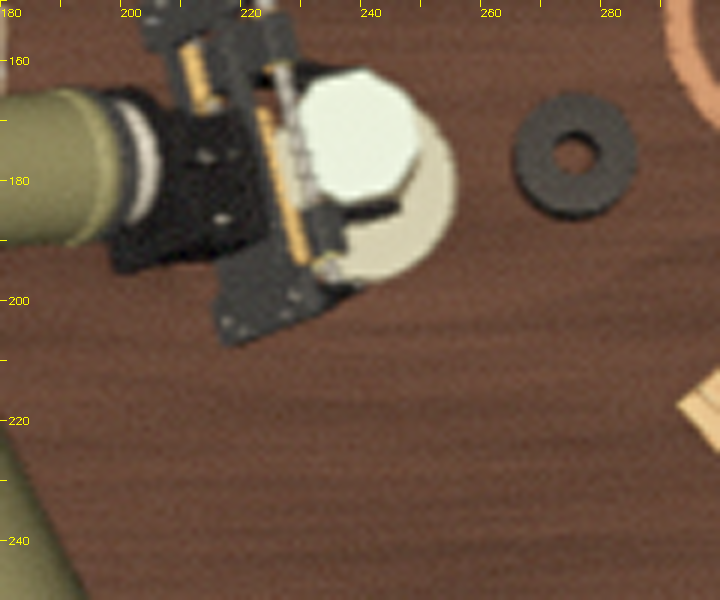

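```bash
python3 - <<'E'
from h import *
T=camera_info('top')
P=np.array([onz(T,(180+x/6,150+y/6),193)[:2] for x,y in [(362,68),(410,87),(420,140),(400,190),(365,205),(310,192)]])
from scipy.optimize import least_squares
f=lambda p:np.hypot(*(P-p[:2]).T)-36.5
r=least_squares(f,P.mean(0));print(P,r.x,r.fun)
E
```

```text
[[ 632.31523723  -76.69333403]
 [ 621.30184822 -102.20085302]
 [ 592.34708298 -106.80724141]
 [ 565.57564639  -95.41817026]
 [ 557.96894595  -76.54964805]
 [ 565.72779296  -47.379983  ]] [595.1154536 -72.3354701] [ 0.95417039  3.21987361 -1.91724573  0.98881508  0.88478737  2.05400024]
```

{"name": "step_arm", "arguments": {"motion": [[[0, -0.006, 0], [10, 0.6, -13], 60], [[0, -0.006, 0], [23, 0.6, -26.3], 60], [[0, -0.006, 0], [34, 0.6, -37], 60], [[0, -0.006, 0], [45, 0.6, -47.7], 60], [[0, -0.006, 0], [54, 0.6, -57], 60], [[0, -0.006, 0], [61, 0.6, -63.6], 60], [[0, -0.006, 0], [67, 0.6, -69.6], 60], [[0, -0.006, 0], [67, 0.6, -69.6], 60]]}}

```text
time_s: 17.55
tcp_pos: [587.4, -27.6, 103.1]
eef_rot: [[0.162, 0.973, 0.164], [-0.689, 0.23, -0.687], [-0.707, -0.002, 0.707]]
force: [-0.6, -0.7, -1.1]
grip_width: 0.757
```

```bash
 python3 go.py 596 -64.8 66 13.3 103.3 -45; python3 - <<'E'
from rig import *
import cv2
from h import *
c=camera_info('top');im=get_image('top');cv2.imwrite(f'pics/d1t.png',im[:,:,::-1])
crop('pics/d1t.png',(180,150,300,250),6,'pics/d1ts.png')
c=camera_info('side');im=get_image('side');cv2.imwrite(f'pics/d1s.png',im[:,:,::-1])
crop('pics/d1s.png',(170,140,310,270),5,'pics/d1ss.png')
E
```

```text
turn [0.001, 0.001, 0.001] shift [2.2, -0.2, 0.8] | deg 0.1 mm 2.0
t 17.55 q [0.12, 0.52, -0.58, 1.88, 1.1, 1.31, -0.78] grasp [595.6 -62.7  67. ] grip 0.7565450211540196 F [-0.6 -0.7 -1.1]
```

View pics/d1ts.png

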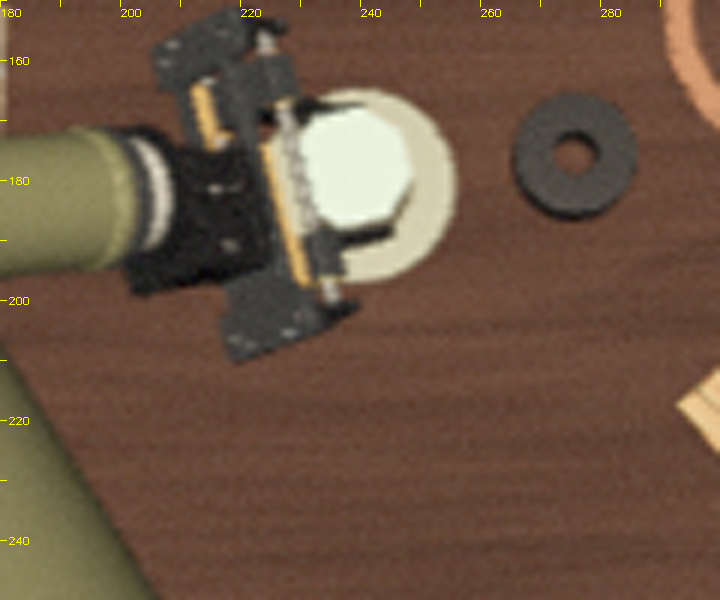

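View pics/d1ss.png

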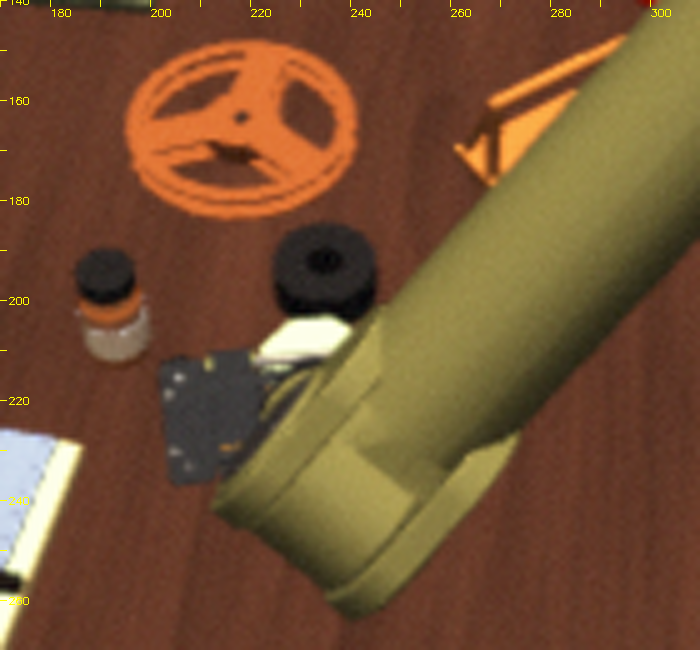

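{"name": "step_arm", "arguments": {"motion": [[[0, 0, 0], [1.5, 0, 0.5], 60], [[0, 0, 0], [2.6, 0, 0.3], 60], [[0, 0, 0], [2.6, 0, 0.3], 60]]}}

```text
time_s: 18.02
tcp_pos: [588.0, -29.7, 102.0]
eef_rot: [[0.162, 0.973, 0.163], [-0.689, 0.23, -0.688], [-0.707, -0.001, 0.708]]
force: [0.1, -0.5, -1.2]
grip_width: 0.754
```

```bash
 python3 go.py 596 -64.8 65 13.3 103.3 -45
```

```text
turn [0.001, 0.001, 0.001] shift [0.6, -0.2, -0.7] | deg 0.1 mm 1.0
t 18.025 q [0.12, 0.52, -0.58, 1.89, 1.1, 1.31, -0.78] grasp [596.2 -64.9  66. ] grip 0.7542888117939918 F [ 0.1 -0.5 -1.2]
```

{"name": "step_arm", "arguments": {"motion": [[[0, 0, 0], [0.7, 0, -0.7], 60], [[0, 0, 0], [1.2, 0, -1.2], 60], [[0, 0, 0], [1.2, 0, -1.2], 60]]}}

```text
time_s: 18.4
tcp_pos: [588.0, -29.5, 101.8]
eef_rot: [[0.162, 0.973, 0.162], [-0.69, 0.229, -0.686], [-0.705, -0.001, 0.709]]
force: [-3.8, 1.8, 7.9]
grip_width: 0.755
```

```bash
 python3 go.py 596 -64.8 65 13.3 103.3 -45
```

```text
turn [0.0, 0.003, 0.001] shift [0.6, -0.3, -0.4] | deg 0.2 mm 1.0
t 18.4 q [0.12, 0.52, -0.58, 1.89, 1.11, 1.31, -0.78] grasp [596.2 -64.7  65.8] grip 0.7552762201130647 F [-3.8  1.8  7.9]
```

Contact with the pad shows as 8 N upward, so I'll release and back off along the tool axis.

{"name": "step_arm", "arguments": {"motion": [[[0, 0, 0], [-0.5, 0, 0.5], 87], [[0, 0, 0], [-0.5, 0, 0.5], 87], [[0, 0, 0], [-0.5, 0, 0.5], 87], [[0, 0, 0], [-0.5, 0, 0.5], 87], [[0, 0, 0], [-20, 0, 0.5], 87], [[0, 0, 0], [-60, 0, 0.5], 87], [[0, 0, 0], [-110, 0, 0.5], 87], [[0, 0, 0], [-170, 0, 0.5], 87]]}}

```text
time_s: 19.4
tcp_pos: [559.7, 88.6, 222.4]
eef_rot: [[0.162, 0.973, 0.164], [-0.689, 0.23, -0.688], [-0.707, -0.002, 0.707]]
force: [0.7, 0.7, -0.1]
grip_width: 1.001
```

```bash
 python3 go.py 500 150 240 25 0 0; python3 go.py 481.2 374.1 230 29.5;python3 - <<'E'
from rig import *
import cv2
from h import *
c=camera_info('top');im=get_image('top');cv2.imwrite(f'pics/d2t.png',im[:,:,::-1])
crop('pics/d2t.png',(180,150,300,250),6,'pics/d2ts.png')
E
```

```text
turn [-0.193, 0.783, 0.082] shift [-100.4, -44.1, -3.5] | deg 46.4 mm 110.0
t 19.4 q [0.0, 0.41, -0.69, 1.76, 0.94, 1.56, -0.72] grasp [567.9  53.5 186.3] grip 1.0011770623032303 F [ 0.7  0.7 -0.1]
turn [-0.267, 0.78, 0.113] shift [-250.8, -10.8, -167.7] | deg 47.7 mm 302.0
t 19.4 q [0.0, 0.41, -0.69, 1.76, 0.94, 1.56, -0.72] grasp [567.9  53.5 186.3] grip 1.0011770623032303 F [ 0.7  0.7 -0.1]
```

View pics/d2ts.png

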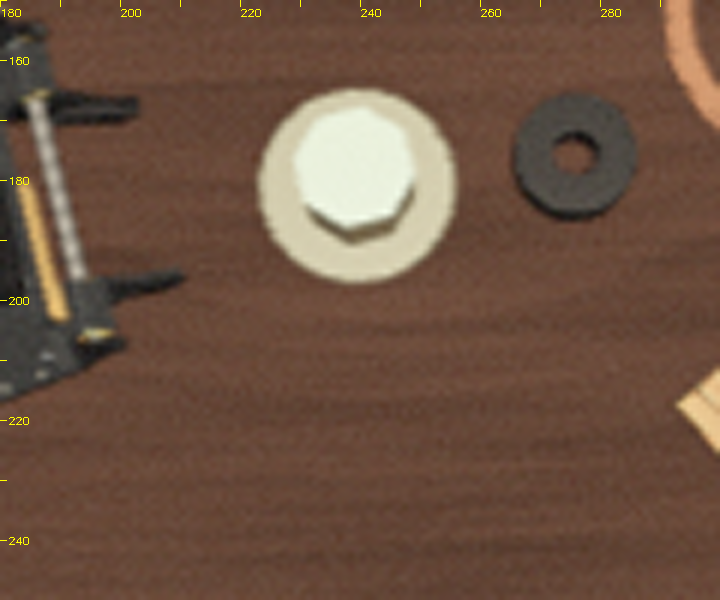

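The cup stands mouth-down, centred on the pad at about (239,179). Now the screen.

{"name": "step_arm", "arguments": {"motion": [[[-0.05, 0.15, 0.02], [-50, -5, -20], 87], [[-0.1, 0.3, 0.04], [-100, -10, -40], 87], [[-0.15, 0.45, 0.06], [-150, -11, -70], 87], [[-0.2, 0.6, 0.09], [-200, -11, -110], 87], [[-0.267, 0.78, 0.113], [-240, -11, -150], 87], [[-0.267, 0.78, 0.113], [-251, -11, -168], 87], [[-0.267, 0.78, 0.113], [-251, -11, -168], 87], [[-0.267, 0.78, 0.113], [-251, -11, -168], 87]]}}

```text
time_s: 20.45
tcp_pos: [481.7, 372.6, 279.5]
eef_rot: [[0.001, 0.87, 0.493], [-0.001, 0.493, -0.87], [-1.0, 0.001, 0.002]]
force: [-0.3, 0.3, -0.5]
grip_width: 0.997
```

```bash
 python3 go.py 481.2 374.1 142 29.5;python3 - <<'E'
from rig import *
import cv2
from h import *
np.set_printoptions(precision=1,suppress=True)
c=camera_info('wrist');im=get_image('wrist');cv2.imwrite(f'pics/d3.png',im[:,:,::-1])
print(proj(c,[[481.2,374.1,158]]))
E
```

```text
turn [0.0, 0.002, -0.001] shift [86.5, 0.3, -1.7] | deg 0.1 mm 87.0
t 20.45 q [0.06, 0.39, -0.96, 1.55, 0.32, 1.37, -0.42] grasp [481.8 372.5 228.5] grip 0.9971624831406193 F [-0.3  0.3 -0.5]
[[250.7 197.4]]
```

View pics/d3.png

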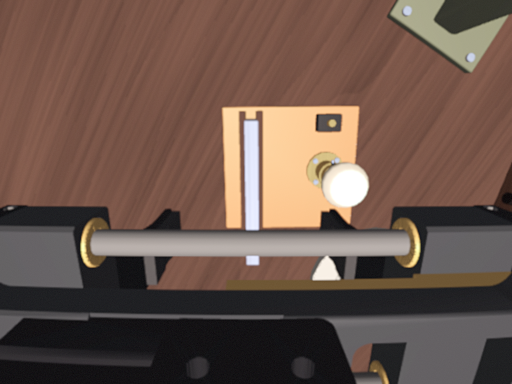

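{"name": "step_arm", "arguments": {"motion": [[[0, 0, 0], [20, 0.3, -1.7], 50], [[0, 0, 0], [40, 0.3, -1.7], 50], [[0, 0, 0], [60, 0.3, -1.7], 50], [[0, 0, 0], [78, 0.3, -1.7], 40], [[0, 0, 0], [85.5, 0.3, -1.7], 20], [[0, 0, 0], [85.5, 0.3, -1.7], 5], [[0, 0, 0], [85.5, 0.3, -1.7], 5], [[0, 0, 0], [85.5, 0.3, -1.7], 5]], "force": 35}}

```text
time_s: 21.5
tcp_pos: [481.5, 375.0, 194.5]
eef_rot: [[0.002, 0.87, 0.492], [0.001, 0.492, -0.87], [-1.0, 0.002, 0.001]]
force: [0.2, 0.2, 0.6]
grip_width: 0.173
```

{"name": "step_arm", "arguments": {"motion": [[[0, 0, 0], [0, 0, 0], 5], [[0, 0, 0], [0, 0, 0], 5], [[0, 0, 0], [0, 0, 0], 5], [[0, 0, 0], [0, 0, 0], 5]]}}

```text
time_s: 22.0
tcp_pos: [481.6, 374.9, 194.4]
eef_rot: [[0.002, 0.871, 0.492], [0.001, 0.492, -0.871], [-1.0, 0.002, 0.001]]
force: [0.6, 0.3, 4.8]
grip_width: 0.113
```

```bash
 python3 go.py 481.2 374.1 143 29.5; 
```

```text
turn [-0.0, 0.001, -0.002] shift [0.4, -0.7, 0.6] | deg 0.1 mm 1.0
t 22.0 q [0.03, 0.46, -0.93, 1.65, 0.38, 1.23, -0.47] grasp [481.7 375.  143.4] grip 0.11296351202249164 F [0.6 0.3 4.8]
```

{"name": "step_arm", "arguments": {"motion": [[[0, 0, 0], [-10, -0.4, 0], 5], [[0, 0, 0], [-30, -0.4, 0], 5], [[0, 0, 0], [-60, -0.4, 0], 5], [[0, 0, 0], [-102, -0.4, 0], 5], [[0, 0, 0], [-102, -0.4, 0], 5]]}}

```text
time_s: 22.62
tcp_pos: [481.0, 375.9, 300.1]
eef_rot: [[0.005, 0.87, 0.492], [0.003, 0.492, -0.87], [-1.0, 0.006, -0.0]]
force: [0.4, -0.4, -2.8]
grip_width: 0.11
```

```bash
 python3 go.py 560 180 245 10;python3 go.py 570 0 245 -10; python3 - <<'E'
from rig import *
import cv2
from h import *
c=camera_info('top');im=get_image('top');cv2.imwrite(f'pics/d4.png',im[:,:,::-1])
crop('pics/d4.png',(50,130,200,250),5,'pics/d4s.png')
E
```

```text
turn [0.34, -0.001, -0.006] shift [3.9, -27.7, 209.5] | deg 19.5 mm 211.0
t 22.625 q [0.06, 0.37, -0.97, 1.52, 0.31, 1.4, -0.42] grasp [481.2 376.1 249.1] grip 0.10952942778756693 F [ 0.4 -0.4 -2.8]
turn [0.689, -0.002, -0.006] shift [3.4, -107.7, 371.1] | deg 39.5 mm 386.0
t 22.625 q [0.06, 0.37, -0.97, 1.52, 0.31, 1.4, -0.42] grasp [481.2 376.1 249.1] grip 0.10952942778756693 F [ 0.4 -0.4 -2.8]
```

View pics/d4s.png

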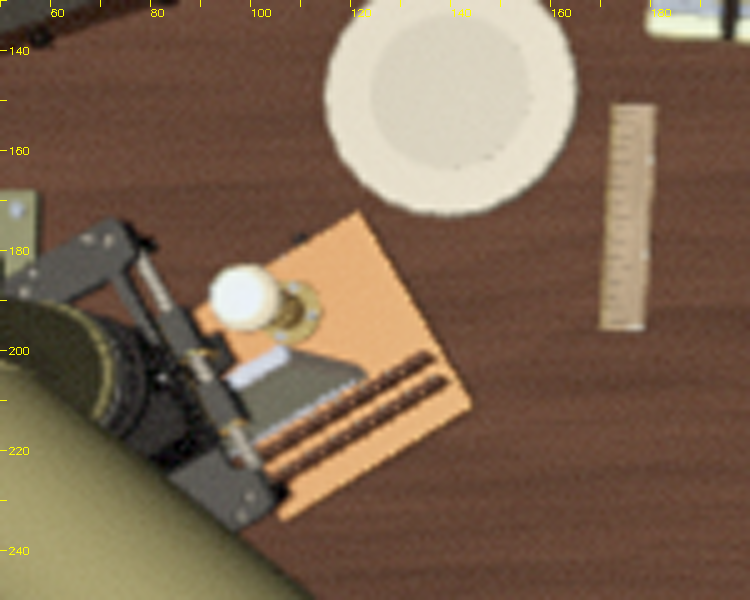

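{"name": "step_arm", "arguments": {"motion": [[[0.06, 0, -0.005], [0, -5, 35], 5], [[0.15, 0, -0.005], [2, -12, 85], 5], [[0.24, 0, -0.005], [3, -20, 140], 5], [[0.34, 0, -0.005], [4, -30, 195], 5], [[0.43, 0, -0.005], [4, -47, 245], 5], [[0.52, 0, -0.005], [4, -68, 290], 5], [[0.61, 0, -0.005], [4, -88, 330], 5], [[0.69, 0, -0.006], [4, -108, 371], 5]]}}

```text
time_s: 23.68
tcp_pos: [568.1, -3.2, 290.3]
eef_rot: [[-0.009, 0.984, -0.177], [-0.001, -0.177, -0.984], [-1.0, -0.008, 0.002]]
force: [1.4, 0.2, -2.4]
grip_width: 0.116
```

```bash
 python3 go.py 560 -160 245 -28;python3 go.py 475 -340 250 -50.3;
```

```text
turn [0.31, 0.004, 0.008] shift [-5.5, 19.8, 155.8] | deg 17.8 mm 157.0
t 23.675 q [0.59, 0.22, -0.73, 1.64, 0.15, 1.35, -0.33] grasp [567.6  -3.2 239.3] grip 0.11602994888883626 F [ 1.4  0.2 -2.4]
turn [0.7, 0.005, 0.007] shift [-9.6, -32.0, 348.0] | deg 40.1 mm 350.0
t 23.675 q [0.59, 0.22, -0.73, 1.64, 0.15, 1.35, -0.33] grasp [567.6  -3.2 239.3] grip 0.11602994888883626 F [ 1.4  0.2 -2.4]
```

{"name": "step_arm", "arguments": {"motion": [[[0.09, 0, 0.004], [-5, 6, 45], 5], [[0.18, 0, 0.006], [-6, 12, 95], 5], [[0.27, 0, 0.008], [-7, 18, 145], 5], [[0.36, 0.004, 0.008], [-8, 15, 190], 5], [[0.45, 0.004, 0.008], [-9, 5, 235], 5], [[0.54, 0.005, 0.008], [-9, -8, 280], 5], [[0.63, 0.005, 0.008], [-9, -22, 320], 5], [[0.7, 0.005, 0.007], [-10, -32, 348], 5]]}}

```text
time_s: 24.68
tcp_pos: [475.0, -340.3, 301.1]
eef_rot: [[0.0, 0.637, -0.771], [0.002, -0.771, -0.637], [-1.0, -0.001, -0.001]]
force: [0.0, 1.0, -1.7]
grip_width: 0.112
```

```bash
cat > rk.py <<'E'
import sys,numpy as np
from go import *
O=np.array([423.1,-348.3]);az=np.radians(-50.3);X=np.array([np.cos(az),np.sin(az)])
def pose(xe,ze,tilt,L=125.4):  # rear lower edge at rack x=xe, z=ze
    t=np.radians(tilt);s=np.array([np.sin(t),np.cos(t)]);n=np.array([np.cos(t),-np.sin(t)])
    g=np.array([xe,ze])-5*n+L*s
    return np.r_[O+g[0]*X,g[1]],tool(-50.3,129.7,tilt)
if __name__=='__main__':
    a=[float(v) for v in sys.argv[1:]]
    G,Rt=pose(*a);s=telemetry.observe();rv,d=rel(G,Rt,s)
    R0=s['eef_rot'];g=s['tcp_pos']+51*R0[:,0];sx=-R0[:,0]
    e=g-125.4*sx+5*R0[:,1];print('rear edge now rack x',((e[:2]-O)@X).round(1),'y',((e[:2]-O)@np.array([-X[1],X[0]])).round(1),'z',e[2].round(1),'tilt',np.degrees(np.arctan2(sx[:2]@X,sx[2])).round(1))
    print('turn',rv.round(3).tolist(),'shift',d.round(1).tolist(),s['force'].round(1),s['grip_width'].round(3),s['time_s'],s['q'].round(2))
E
python3 rk.py -6 90 0; python3 rk.py -6 90 16; python3 - <<'E'
from rig import *
import cv2
from h import *
c=camera_info('top');im=get_image('top');cv2.imwrite(f'pics/d5t.png',im[:,:,::-1])
crop('pics/d5t.png',(270,170,390,270),6,'pics/d5ts.png')
c=camera_info('side');im=get_image('side');cv2.imwrite(f'pics/d5.png',im[:,:,::-1])
crop('pics/d5.png',(230,80,350,200),5,'pics/d5s.png')
E
```

```text
rear edge now rack x 31.8 y 45.3 z 124.6 tilt 0.1
rear edge now rack x 31.8 y 45.3 z 124.6 tilt 0.1Traceback (most recent call last):
  File "rk.py", line 13, in <module>
    print('turn',rv.round(3).tolist(),'shift',d.round(1).tolist(),s['force'].round(1),s['grip_width'].round(3),s['time_s'],s['q'].round(2))
                                                                                      ^^^^^^^^^^^^^^^^^^^^^
AttributeError: 'float' object has no attribute 'round'
Traceback (most recent call last):
  File "rk.py", line 13, in <module>
    print('turn',rv.round(3).tolist(),'shift',d.round(1).tolist(),s['force'].round(1),s['grip_width'].round(3),s['time_s'],s['q'].round(2))
                                                                                      ^^^^^^^^^^^^^^^^^^^^^
AttributeError: 'float' object has no attribute 'round'
```

View pics/d5ts.png

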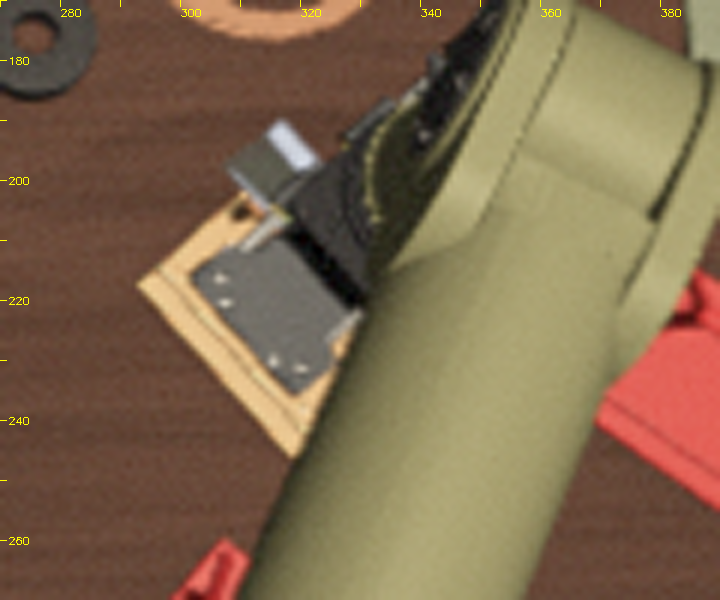

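View pics/d5s.png

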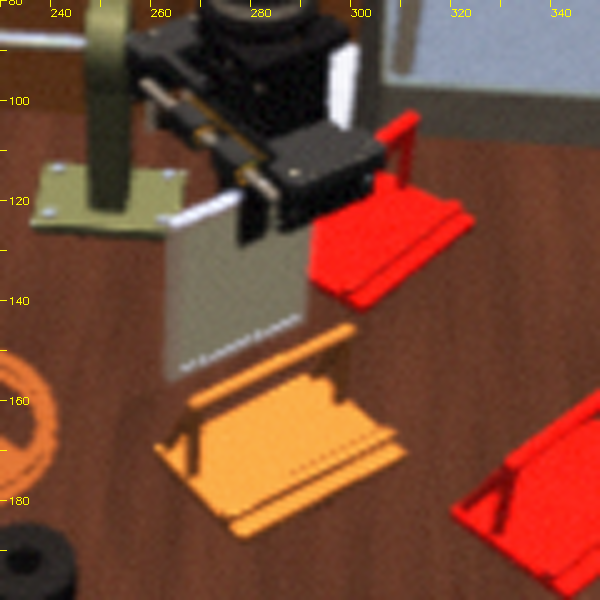

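```bash
sed -i "s/s\['grip_width'\].round(3)/s['grip_width']/" rk.py; python3 - <<'E'
from h import *
from rk import O,X
T=camera_info('top');S=camera_info('side')
Y=np.array([-X[1],X[0]])
for n,c,p in [('T',T,(280+258/8,185+148/8)),('T',T,(280+488/8,185+402/8)),('S',S,(230+192/5,80+402/5)),('S',S,(230+350/5,80+328/5))]:
    w=onz(c,p,88)[:2]-O;print(n,'rack x',w@X,'y',w@Y)
for n,c,p,z in [('Sfront corner',S,(230+240/5,80+537/5),12),('S front right',S,(230+408/5,80+452/5),12),('S back left',S,(230+155/5,80+447/5),12)]:
    w=onz(c,p,z)[:2]-O;print(n,'rack x',w@X,'y',w@Y)
E
python3 rk.py -5 90 8; python3 rk.py -6 60 16
```

```text
T rack x 28.18862762934856 y 75.11276783221803
T rack x 29.29267677938801 y -72.88479376878713
S rack x 31.612313317474694 y 73.28864617935356
S rack x 30.94658100427764 y -75.53108353262125
Sfront corner rack x -43.59567985592623 y 79.72815239757588
S front right rack x -44.66280854241751 y -82.3935814915376
S back left rack x 69.78720913250245 y 78.90455837866581
rear edge now rack x 33.3 y 43.0 z 125.2 tilt -0.0
turn [-0.005, -0.0, -0.14] shift [36.2, -13.4, 43.1] [-0.4 -0.9 -2.4] 0.10777130414122482 24.775 [ 0.95  0.2  -0.43  1.59  0.09  1.36 -0.37]
rear edge now rack x 33.3 y 43.0 z 125.2 tilt -0.0
turn [-0.005, -0.001, -0.28] shift [70.6, 9.8, 42.9] [-0.4 -0.9 -2.4] 0.10777130414122482 24.775 [ 0.95  0.2  -0.43  1.59  0.09  1.36 -0.37]
```

```bash
python3 rk.py -5 110 16;python3 rk.py -5 16 16
```

```text
rear edge now rack x 33.3 y 43.0 z 125.2 tilt -0.0
turn [-0.005, -0.001, -0.28] shift [20.6, 10.8, 42.9] [-0.4 -0.9 -2.4] 0.10777130414122482 24.775 [ 0.95  0.2  -0.43  1.59  0.09  1.36 -0.37]
rear edge now rack x 33.3 y 43.0 z 125.2 tilt -0.0
turn [-0.005, -0.001, -0.28] shift [114.6, 10.8, 42.9] [-0.4 -0.9 -2.4] 0.10777130414122482 24.775 [ 0.95  0.2  -0.43  1.59  0.09  1.36 -0.37]
```

{"name": "step_arm", "arguments": {"motion": [[[0, 0, -0.07], [5, 3, 15], 5], [[0, 0, -0.14], [10, 6, 30], 5], [[-0.005, 0, -0.21], [15, 10.8, 43], 5], [[-0.005, 0, -0.28], [20.6, 10.8, 43], 5], [[-0.005, 0, -0.28], [20.6, 10.8, 43], 5], [[-0.005, 0, -0.28], [20.6, 10.8, 43], 5]]}}

```text
time_s: 25.52
tcp_pos: [452.1, -373.4, 282.1]
eef_rot: [[-0.173, 0.622, -0.763], [0.211, -0.733, -0.646], [-0.962, -0.273, -0.004]]
force: [0.2, 0.4, -2.7]
grip_width: 0.114
```

```bash
python3 rk.py -5 50 16;python3 rk.py -5 16 16
```

```text
rear edge now rack x -5.6 y 6.6 z 111.0 tilt 15.9
turn [0.01, -0.001, -0.003] shift [58.5, 17.6, 6.5] [ 0.2  0.4 -2.7] 0.11419316743345927 25.525 [ 0.98  0.39 -0.4   1.42  0.07  1.62 -0.29]
rear edge now rack x -5.6 y 6.6 z 111.0 tilt 15.9
turn [0.01, -0.001, -0.003] shift [91.2, 26.9, 6.7] [ 0.2  0.4 -2.7] 0.11419316743345927 25.525 [ 0.98  0.39 -0.4   1.42  0.07  1.62 -0.29]
```

{"name": "step_arm", "arguments": {"motion": [[[0.01, 0, 0], [0, 0, 6.5], 5], [[0.01, 0, -0.003], [20, 6, 6.5], 5], [[0.01, 0, -0.003], [40, 12, 6.5], 5], [[0.01, 0, -0.003], [58, 17.4, 6.5], 5], [[0.01, 0, -0.003], [72, 21.4, 6.6], 5], [[0.01, 0, -0.003], [83, 24.6, 6.7], 5], [[0.01, 0, -0.003], [90, 26.6, 6.7], 5], [[0.01, 0, -0.003], [90, 26.6, 6.7], 5]]}}

```text
time_s: 26.52
tcp_pos: [446.9, -379.3, 187.8]
eef_rot: [[-0.176, 0.612, -0.771], [0.214, -0.74, -0.637], [-0.961, -0.277, -0.0]]
force: [0.2, 0.5, -2.5]
grip_width: 0.113
```

```bash
python3 rk.py -4 13 16; python3 rk.py -4 12 18; python3 - <<'E'
from rig import *
import cv2
from h import *
c=camera_info('side');im=get_image('side');cv2.imwrite(f'pics/d6.png',im[:,:,::-1])
crop('pics/d6.png',(240,110,330,200),8,'pics/d6s.png')
E
```

```text
rear edge now rack x -5.1 y -1.3 z 16.9 tilt 16.1
turn [-0.002, -0.001, 0.002] shift [3.5, 1.8, -1.5] [ 0.2  0.5 -2.5] 0.11257740203021002 26.525 [ 0.98  0.46 -0.39  1.53  0.09  1.46 -0.3 ]
rear edge now rack x -5.1 y -1.3 z 16.9 tilt 16.1
turn [-0.002, -0.001, -0.033] shift [4.4, 8.3, -1.5] [ 0.2  0.5 -2.5] 0.11257740203021002 26.525 [ 0.98  0.46 -0.39  1.53  0.09  1.46 -0.3 ]
```

View pics/d6s.png

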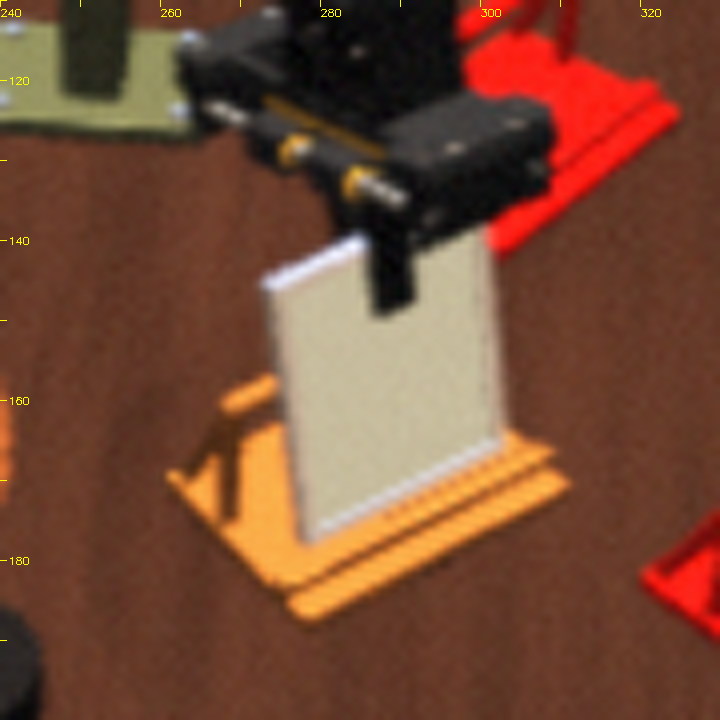

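The side view shows the foot behind the ledge and the pane just in front of the bar. I'll lower it to contact.

{"name": "step_arm", "arguments": {"motion": [[[0, 0, 0.0], [1.5, 0.9, -0.7], 5], [[0, 0, 0], [3.5, 1.8, -1.5], 5], [[0, 0, 0], [4.5, 2, -1.5], 5], [[0, 0, 0], [4.5, 2, -1.5], 5]]}}

```text
time_s: 27.08
tcp_pos: [448.5, -378.9, 183.2]
eef_rot: [[-0.176, 0.612, -0.771], [0.214, -0.741, -0.637], [-0.961, -0.277, -0.0]]
force: [-0.4, 0.1, -2.9]
grip_width: 0.109
```

```bash
python3 rk.py -4 12 16; python3 rk.py -4 12 19.5
```

```text
rear edge now rack x -4.3 y 0.1 z 12.3 tilt 16.1
turn [-0.002, -0.001, 0.001] shift [0.2, 0.1, -0.0] [-0.4  0.1 -2.9] 0.10922042876745679 27.075 [ 0.98  0.47 -0.39  1.53  0.1   1.45 -0.3 ]
rear edge now rack x -4.3 y 0.1 z 12.3 tilt 16.1
turn [-0.002, -0.001, -0.06] shift [0.2, 10.9, -0.1] [-0.4  0.1 -2.9] 0.10922042876745679 27.075 [ 0.98  0.47 -0.39  1.53  0.1   1.45 -0.3 ]
```

{"name": "step_arm", "arguments": {"motion": [[[0, 0, 0], [0.8, 0.3, 0], 5], [[0, 0, 0], [1.2, 0.4, 0], 5], [[0, 0, -0.02], [1.2, 4, 0], 5], [[0, 0, -0.04], [1.2, 7.5, 0], 5], [[0, 0, -0.055], [1.2, 10, 0], 5], [[0, 0, -0.055], [1.2, 10, 0], 5]]}}

```text
time_s: 27.82
tcp_pos: [455.0, -386.5, 179.8]
eef_rot: [[-0.209, 0.602, -0.771], [0.255, -0.728, -0.637], [-0.944, -0.33, -0.001]]
force: [0.2, -0.4, 5.8]
grip_width: 0.107
```

```bash
python3 rk.py -4 12 20
```

```text
rear edge now rack x -3.7 y 0.5 z 11.7 tilt 19.3
turn [-0.002, -0.002, -0.013] shift [-0.3, 1.9, 0.2] [ 0.2 -0.4  5.8] 0.10737960070219017 27.825 [ 0.97  0.52 -0.38  1.47  0.1   1.51 -0.3 ]
```

The foot is on the board and the pane is at 19.3°, so I'll open slowly and withdraw along the pane.

{"name": "step_arm", "arguments": {"motion": [[[0, 0, -0.012], [-0.3, 1.9, 0], 5], [[0, 0, -0.012], [-0.3, 1.9, 0], 14], [[0, 0, -0.012], [-0.3, 1.9, 0], 24], [[0, 0, -0.012], [-0.3, 1.9, 0], 34], [[0, 0, -0.012], [-0.3, 1.9, 0], 34], [[0, 0, -0.012], [-12, 1.9, 0], 34], [[0, 0, -0.012], [-40, 1.9, 0], 34], [[0, 0, -0.012], [-80, 1.9, 0], 34]]}}

```text
time_s: 28.82
tcp_pos: [472.2, -407.8, 255.1]
eef_rot: [[-0.218, 0.599, -0.771], [0.264, -0.724, -0.637], [-0.94, -0.342, -0.0]]
force: [0.7, 0.3, 0.2]
grip_width: 0.391
```

{"name": "step_arm", "arguments": {"motion": [[[0, 0, 0], [-50, 0, 0], 34], [[0, 0, 0], [-100, 10, 40], 34], [[0, 0, 0], [-120, 20, 90], 34], [[0, 0, 0], [-120, 20, 90], 34], [[0, 0, 0], [-120, 20, 90], 34]]}}

```text
time_s: 29.45
tcp_pos: [441.2, -510.9, 360.4]
eef_rot: [[-0.216, 0.599, -0.771], [0.263, -0.724, -0.637], [-0.94, -0.341, -0.002]]
force: [0.9, 0.9, -0.4]
grip_width: 0.39
```

```bash
python3 - <<'E'
from rig import *
import cv2
from h import *
s=telemetry.observe();print(s['time_s'],s['tcp_pos'],s['force'],s['qd'].round(3))
c=camera_info('side');im=get_image('side');cv2.imwrite(f'pics/e1.png',im[:,:,::-1])
cv2.imwrite('pics/e1b.png',cv2.resize(im[:,:,::-1],(800,600)))
crop('pics/e1.png',(240,110,330,200),8,'pics/e1s.png')
crop('pics/e1.png',(190,170,270,250),8,'pics/e1c.png')
c=camera_info('top');im=get_image('top');cv2.imwrite(f'pics/e2.png',im[:,:,::-1])
cv2.imwrite('pics/e2b.png',cv2.resize(im[:,:,::-1],(800,600)))
E
```

```text
29.45 [ 441.17844765 -510.88797585  360.36884974] [ 0.92981457  0.87773961 -0.44874001] [-0.02  -0.003 -0.018  0.025 -0.001 -0.002 -0.001]
```

View pics/e1s.png

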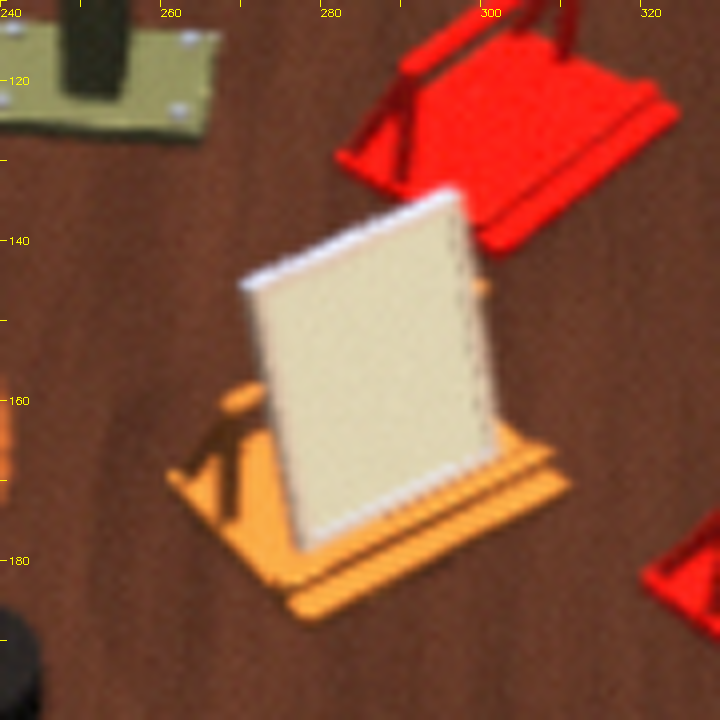

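View pics/e1c.png

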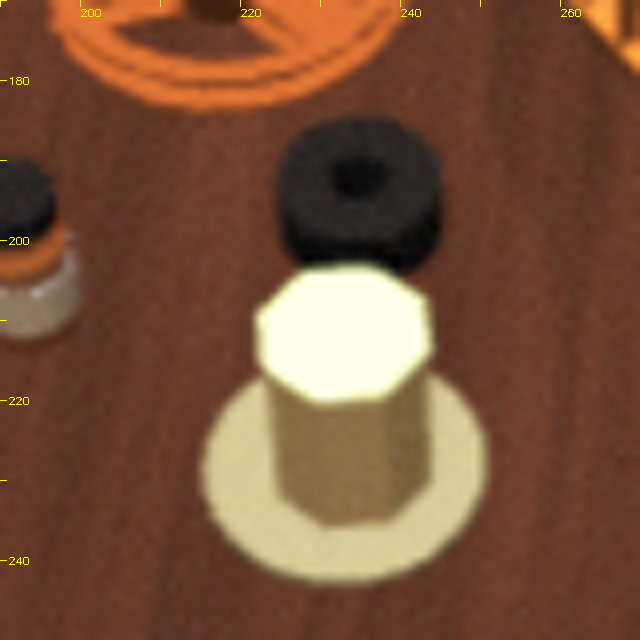

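View pics/e2b.png

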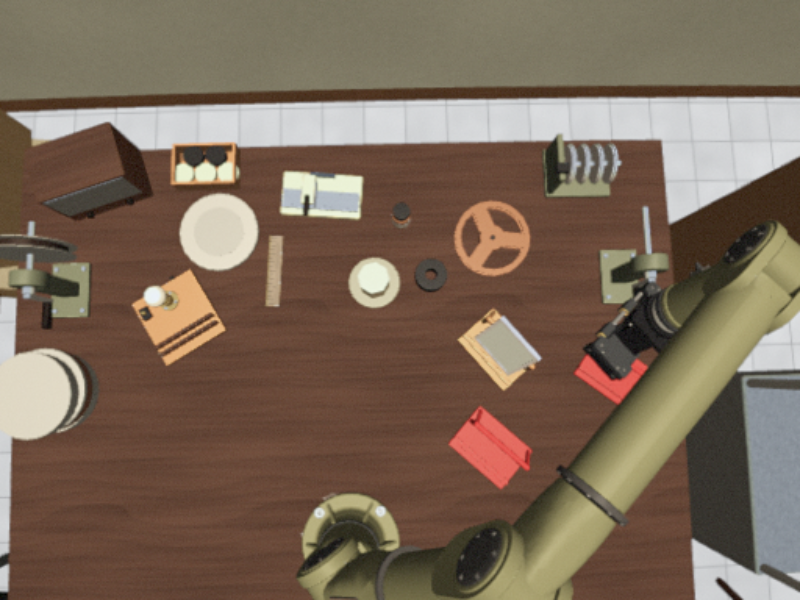

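```bash
python3 - <<'E'
from h import *
from rk import O,X
np.set_printoptions(precision=1,suppress=True)
Y=np.array([-X[1],X[0]])
T=camera_info('top');S=camera_info('side')
crop('pics/e2.png',(200,155,300,235),8,'pics/e2c.png');crop('pics/e2.png',(280,185,360,260),8,'pics/e2r.png')
V=[(300,268),(385,262),(430,295),(432,345),(398,390),(325,402),(270,370),(256,320)]
P=np.array([onz(S,(190+x/8,170+y/8),93) for x,y in V]);print(P.mean(0),np.hypot(*(P-P.mean(0))[:,:2].T))
# screen rear top edge / front top edge, expected z 143.5/146
for p in [(242,282),(452,187)]:
    w=onz(S,(240+p[0]/8,110+p[1]/8),145)[:2]-O;print('S top edge rack',w@X,w@Y)
E
```

```text
[593.3 -71.6  93. ] [39.4 38.5 37.2 34.3 36.3 36.9 37.  38.6]
S top edge rack 44.686416260702885 57.9435917522567
S top edge rack 44.38005100454751 -62.49036578793924
```

View pics/e2c.png

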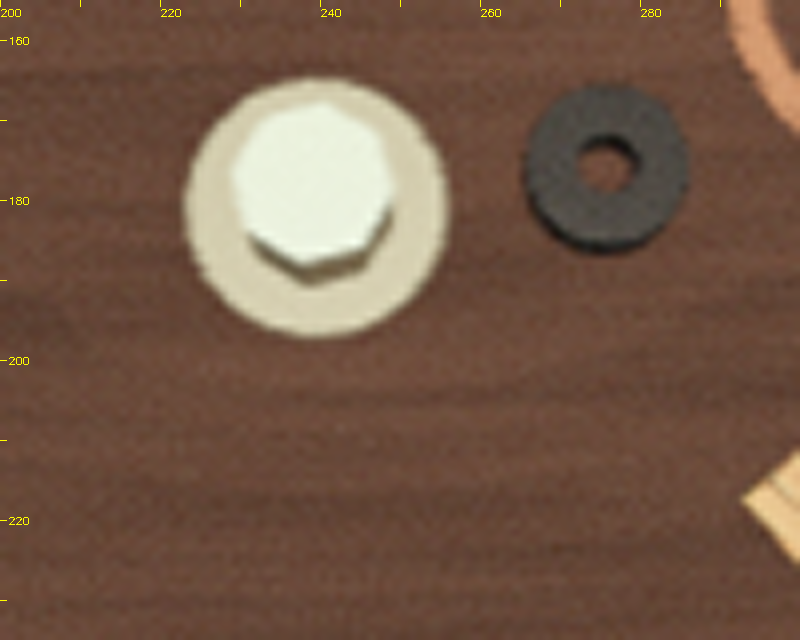

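View pics/e2r.png

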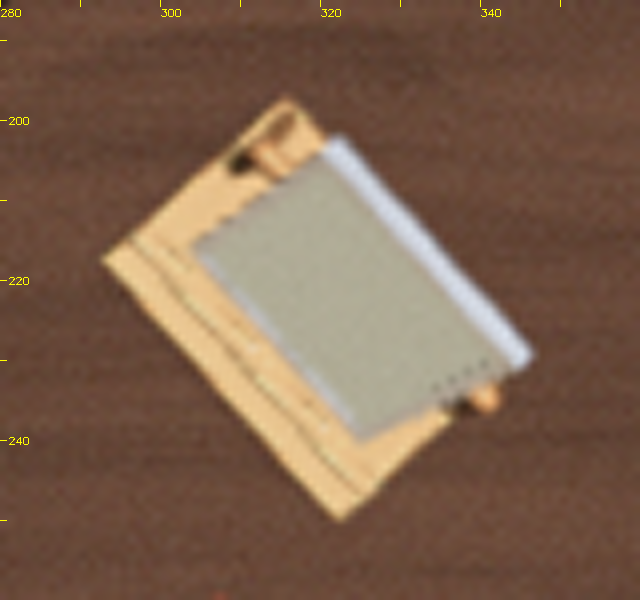

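```bash
python3 - <<'E'
from h import *
T=camera_info('top');print(onz(T,(200+312/8,155+184/8),93))
from rig import job
print(job.close_job())
E
```

```text
[594.50194952 -68.7429683   93.        ]
the job is handed in; nothing more can be done
None
```

The job is handed in at about 29.5 s of the 72 s allowed; the hand-in gave no verdict, so what follows is from my own last checks.

- **Loupe:** I stood it on the pad at about (596.5, -69), 2 mm from the pad's centre. The last look at it was before the cup went over; it is out of sight now.
- **Cup:** I turned it over in two quarter turns, laying it on a flat in between, and lowered it over the loupe until it pressed on the pad with about 8 N. The two cameras put it at (594.5, -69) and (593, -72), so they differ by about 3 mm. Both are within about 6 mm of the pad's centre and about 5 mm of the loupe.
- **Screen:** I drew it straight up out of the slot and set its foot on the rack's board behind the ledge, released against the bar. Its upper edge lies at about x = 44 mm in the rack's frame and 2 mm off centre, which is close to 20° of tilt.
- **Everything else:** the bystanders show no movement in the last top view, and the gripper ended clear, about 360 mm up.

No check failed. The only disagreement was that 3 mm between the cameras.

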